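# Unbar the clay strip roller and park its lock bar on the switch

## Task

Unlock the blue clay strip roller: lift its red lock bar straight up out of the two open-topped brackets, keeping it level so that both ends come clear together, set it down in the open trough of the bar keeper and let go of it there, short of the yellow bridge. Then take or push it by its outer end and slide it under the bridge, fully home against the stop, so that it pushes the roller arm of the limit switch aside; leave it there. Do not drop the bar, keep it level throughout, and leave the other things on the table where they are.

Things in the scene. Friction and masses are not known exactly. Their poses are not given: they have to be found in the camera images.
- bar: red lock bar with a black band at its middle: 170 mm long, 24 mm wide, 32 mm high, ends rounded in plan (radius 12), 0.2 to 0.45 kg, loose. Origin: middle of its underside; x along its length, z up. The two ends are alike; either may go first into the keeper.
- bar_end_a (a point): tip of the bar on its +x end, at its underside (85 mm from the middle).
- bar_end_b (a point): tip of the bar on its -x end, at its underside (85 mm from the middle).
- roller: blue and grey clay strip roller, fixed. Origin: on the table under the middle between its two brackets; z up, y along the line of the brackets, x towards the rolls. The bar starts in the brackets, lying along y, within 10 mm of centred. Below it the bed's top is 40 mm above the table. The roll housing begins 130 mm from the bracket line (200 mm wide, 170 mm high).
- bracket_1 (a point): middle of the floor of the bracket on the roller's +y side, 72 mm from the middle, 75 mm above the table. Each bracket is an open-topped U, 28 mm wide inside, 12 mm thick along the bar; its yellow prongs reach 97 mm above the table. Between the two brackets 132 mm along the bar are free.
- bracket_2 (a point): the same for the bracket on the roller's -y side.
- keeper: aluminium bar keeper, fixed: 340 mm long along x (-115 to +225), 80 mm wide, floor 30 mm above the table. Origin: on the table under the laying place in the open trough; x is the direction in which the bar is slid home, z up. Fully home, the bar's middle is at x = 120 mm and its outer end sticks out 60 mm from the bridge.
- trough (a point): on the trough's floor, on its centre line, 30 mm above the table, above the keeper's origin. The open trough runs from 115 mm behind this point to 95 mm ahead: 34 mm wide inside, side walls 5 mm thick and 8 mm high (38 mm above the table), no wall at its outer end. A bar laid with its middle about 10 mm behind this point lies short of the bridge.
- bridge_mouth (a point): on the trough's floor, on its centre line, under the edge where the yellow bridge begins (95 mm from the origin). The bridge is 45 mm long along x; its passage is 30 mm wide and 35 mm high, its top 72 mm above the table.
- stop (a point): on the trough's floor, on its centre line, at the face of the yellow stop (205 mm from the origin).
- switch (a joint): roller arm of the limit switch beside the passage just past the bridge, on the keeper's +y side: turns about an upright axis, 0 rad at rest with its roller across the bar's path, grows as the bar pushes it aside; light spring (under 1 N at the roller); tripped above 0.25 rad; a bar fully home holds it at about 0.4 rad. The roller then rests on the bar's side and does not push it back out.
- switch_roller (a point): middle of the switch's orange, freely turning roller (16 mm diameter, 16 mm high).
- strip: wooden thickness strip 150 x 30 x 8 mm, bystander, lies near the robot; origin under its middle.
- jar: terracotta jar with cork, 54 mm diameter, 75 mm high, bystander between roller and keeper; origin under its middle.
- cup: blue cup, 62 mm diameter, 70 mm high, bystander between roller and keeper; origin under its middle.
- rolling_pin: wooden rolling pin, 260 mm long, 48 mm thick, bystander at a side; origin under its middle.
- bowl: white bowl, 130 mm diameter, 60 mm high, bystander at a side; origin under its middle.
- brush: brush lying flat, bystander at a side; origin under its middle.
- tiles: stack of four tiles, 100 x 100 x 36 mm, bystander at a side; origin under its middle.
- glaze: white glaze bottle with blue cap, 64 mm diameter, 150 mm high, bystander at the back; origin under its middle.
Not all that is in view belongs to the job. What is meant by the bar is not purple, and is the larger of those in its own colour.

How it is judged:
By the outcome, as a careful person would: the job done as asked, in the order asked, and still so for the second after the job is handed in, with the robot touching nothing.
It also fails if it takes over 54 s, if anything falls off the work surface, if the arm or the gripper's body presses on something with over 40 N, if the wrist force passes 120 N, or if a joint passes its speed limit or range.

## Robot

A 6-joint arm with a two-finger parallel gripper is mounted at the origin on the work surface. World frame = base frame: x ahead of the robot, y to its left, z up, the work surface at z = 0. Lengths are in m, angles in rad, forces in N, time in s.
With the tool pointing down it reaches from about 0.35 to 0.775 m from the base axis. Payload 5.5 kg.
Tool frame: the origin (TCP) lies between the finger pads; the fingertips stand 19 mm ahead of it and the grasp point (between the pads) is the TCP (env.tcp_to_tips is the distance from the TCP to the fingertips, in m); z points along the fingers, y is the direction in which the jaws open and shut (so a half turn about z gives the same grasp; the last joint's range is limited). The gripper opens to 85 mm and grips with 20 to 120 N. Pads are 22 mm wide; open, the fingers measure 114 mm over their backs; the gripper's body (76 mm by 85 mm) begins 54 mm behind the grasp point. The pads swing forward as they close: fully open they stand 13 mm farther back than shut.
Start: joints at [-1.319, 0.313, 0.046, 1.304, 0, 1.431], TCP at [0.22, -0.531, 0.216] pointing down, gripper open.
Joint ranges: [-2.76, 2.76], [-0.86, 1.69], [-1.03, 1.26], [-2.2, 2.34], [-1.47, 1.5], [-3.14, 3.14]. Speed limits (rad/s): [2.57, 2.57, 3.14, 3.14, 3.14, 3.14].

## Interface

Orientations are given as a unit quaternion [w, x, y, z].
In Python, from workcell import env, eyes, job gives the robot as it stands. The module is installed in compiled form; this text tells all that it offers.
- The arm moves only by the tool move_arm, never from a script. Its argument "commands" is a list of rows, each a list of 3 entries, a list of its own where there are three numbers: the shift along the world's x, y, z as a fraction of full scale, then the turn, a rotation vector about the world's x, y, z as a fraction of full scale, then the gripper command: -1 is shut, 1 is fully open, values between are in proportion. In form: [[[x, y, z], [wx, wy, wz], gripper], ...]. A call has 1 to 5 rows; each row shifts and turns the commanded pose from where the row before left it; what a row does not reach is not made up. Full scale, the value 1, is 0.04 m for a shift and 8 degrees for a turn. A row lasts 1/10 s, in which the tool goes at most 50 mm and 8.59 degrees, less where a joint would pass 70% of its speed; a pose out of reach is approached as far as the arm can. A call with a number of a shift or a turn outside -1 to 1 is refused whole. A call with a gripper value outside its range is refused whole. The fingers move at their own pace and stop on an object; "newtons" is the grip in N (left out, the last holds). Time passes only in rows, so rows that do not move let the fingers close. It gives the time, the measured TCP pose, the force and the opening at its end, in the units of the state.
- env.get_state(): the state, without advancing time (a new reading comes with each control period).
- eyes.read_camera(name): name is "side" or "top"; returns a dict with "frame" (400x640x3 uint8, red, green, blue), "mtx" (3x3 intrinsics, pixels), "camera_from_world" (4x4, takes a point from world to camera coordinates). Camera axes: x right, y down, z forward; pixel columns grow to the right and rows downward; lengths in m; the calibration is good to about 2 mm. A picture is of the moment at which its call begins. There is no depth.
- job.hand_in(): hands the job in, once; it reports no verdict.
The state is a dict: "clock": time; "joint_pos": joint angles; "qvel": joint speeds; "tau": joint torques, N m; "tcp_pos": TCP position; "orientation": TCP orientation; "wrist_force": force on the tool from outside, world axes, zero at the start; "ft_torque": the same for the moment, N m; "finger_gap": finger opening in m.
Only numpy, scipy, OpenCV 4.12 (cv2) and the standard library are available. Lean on these libraries where they do the work, as an engineer would, in place of code of your own. Each camera call takes 0.05 s, during which the arm holds its last target.

## Working session

There is one attempt and no reset: what is moved stays moved. The work goes in short steps, Python scripts to look and compute and a tool call to move; the robot and the scene stay as the last step left them, time stands still between calls to the robot, and variables do not carry over. Pictures are saved under pics/ and viewed, and the job is handed in when it is done.

Besides the shell and the picture viewer there is one more tool, called after ">>>" as name(argument=value, ...), one argument or row to a line, values as JSON. move_arm: Moves the arm, as the interface text tells. Its arguments: {"type":"object","properties":{"commands":{"type":"array","items":{"type":"array"}},"newtons":{"type":"number"}},"required":["commands"]}

```bash
mkdir -p pics
cat > h.py <<'E'
import numpy as np, cv2
from workcell import env, eyes, job
def snap(n,tag):
    d=eyes.read_camera(n); np.savez(f'{tag}.npz',**{k:np.array(v) for k,v in d.items()})
    cv2.imwrite(f'pics/{tag}.png',d['frame'][:,:,::-1]); return d
def load(tag): return dict(np.load(f'{tag}.npz'))
def ray(d,uv):
    T=d['camera_from_world'];R=T[:3,:3];c=-R.T@T[:3,3]
    v=R.T@(np.linalg.inv(d['mtx'])@np.array([uv[0],uv[1],1.])); return c,v/np.linalg.norm(v)
def onz(d,uv,z):
    c,v=ray(d,uv); return c+v*(z-c[2])/v[2]
def proj(d,p):
    T=d['camera_from_world'];q=d['mtx']@(T[:3,:3]@np.array(p)+T[:3,3]); return q[:2]/q[2]
E
python3 - <<'E'
from h import *
for n in ['side','top']:
    d=snap(n,n+'0'); print(n,ray(d,(320,200)))
print({k:np.round(v,3) for k,v in env.get_state().items()})
E
```

```text
side (array([0.35169331, 1.07370892, 0.74131703]), array([ 0.0936552 , -0.84713332, -0.52306199]))
top (array([0.28757312, 0.00197291, 1.7934374 ]), array([ 0.12598163, -0.01299987, -0.99194739]))
{'clock': np.float64(0.1), 'joint_pos': array([-1.319,  0.314,  0.045,  1.304, -0.   ,  1.431]), 'qvel': array([ 0.001, -0.003,  0.003, -0.002,  0.   ,  0.002]), 'tau': array([ 3.0000e-03, -4.8172e+01,  2.9924e+01,  1.3000e-02, -0.0000e+00,
       -0.0000e+00]), 'tcp_pos': array([ 0.219, -0.531,  0.215]), 'orientation': array([-0.001,  0.981,  0.195, -0.   ]), 'wrist_force': array([ 0.162, -0.363, -0.311]), 'ft_torque': array([ 0.035, -0.008, -0.011]), 'finger_gap': np.float64(0.085)}
```

View pics/side0.png

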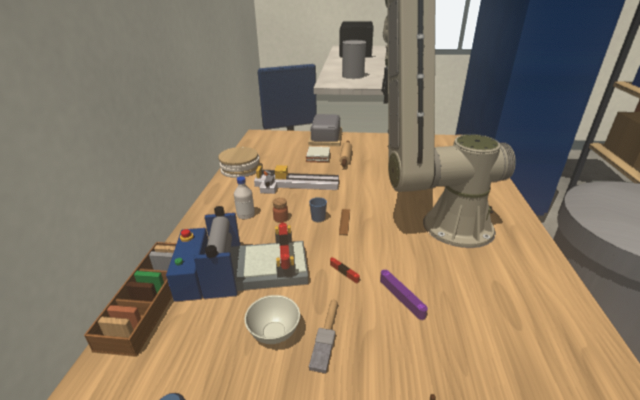

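View pics/top0.png

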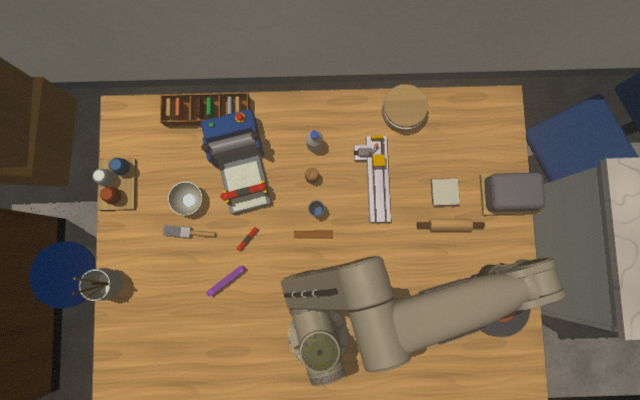

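The top view shows the roller with the red bar at about (243,190) and the keeper at (378,180), its yellow bridge at the top (+x is up in the picture). There is a smaller red decoy at (248,239) and a purple bar at (226,281). I'll zoom in on the roller and keeper.

Run:
```python
from h import *
d=load('top0');f=d['frame'][:,:,::-1]
a=cv2.resize(f[160:220,200:290],None,fx=8,fy=8,interpolation=cv2.INTER_CUBIC)
b=cv2.resize(f[125:230,340:410],None,fx=5.5,fy=5.5,interpolation=cv2.INTER_CUBIC)
cv2.imwrite('pics/za.png',a);cv2.imwrite('pics/zb.png',b)
for u in [(243,190),(378,180),(378,138),(380,220)]: print(u,onz(d,u,0.09 if u[0]<300 else .03))
hsv=cv2.cvtColor(f,cv2.COLOR_BGR2HSV)
m=(((hsv[...,0]<6)|(hsv[...,0]>174))&(hsv[...,1]>180)&(hsv[...,2]>120)).astype(np.uint8)
n,l,s,c=cv2.connectedComponentsWithStats(m)
for i in range(1,n):
    if s[i,4]>8: print(s[i],c[i])
```

```text
(243, 190) [0.54911428 0.26497005 0.09      ]
(378, 180) [ 0.5834986  -0.24774994  0.03      ]
(378, 138) [ 0.74993109 -0.25493306  0.03      ]
(380, 220) [ 0.42815742 -0.24872055  0.03      ]
[237 114   6   6  27] [239.18518519 116.25925926]
[250 184  15   8  85] [256.91764706 187.61176471]
[221 191  15   9  86] [228.27906977 194.86046512]
[249 228   8   8  30] [252.7        231.43333333]
[237 242   8   8  29] [240.5862069  245.82758621]
```

Run:
```python
from h import *
d=load('side0');f=d['frame'][:,:,::-1]
a=cv2.resize(f[210:300,220:320],None,fx=6,fy=6,interpolation=cv2.INTER_CUBIC)
b=cv2.resize(f[155:200,245:350],None,fx=7.5,fy=7.5,interpolation=cv2.INTER_CUBIC)
cv2.imwrite('pics/zc.png',a);cv2.imwrite('pics/zd.png',b)
```

```text
(no output)
```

View pics/za.png

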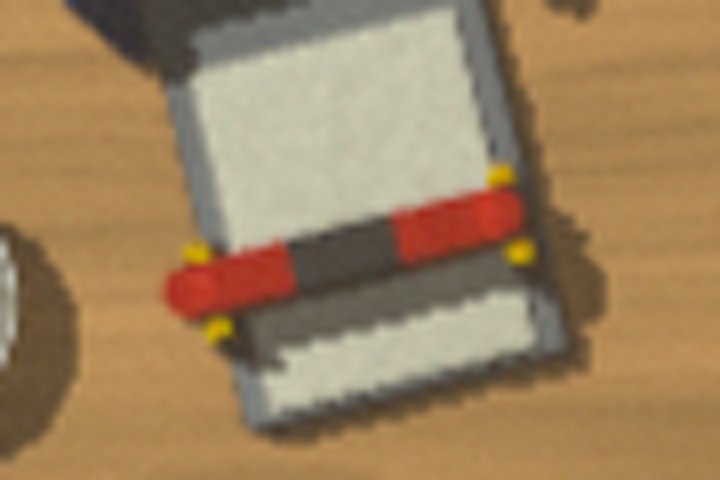

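View pics/zb.png

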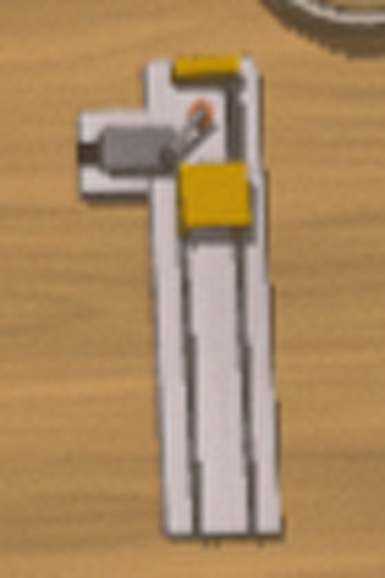

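View pics/zc.png

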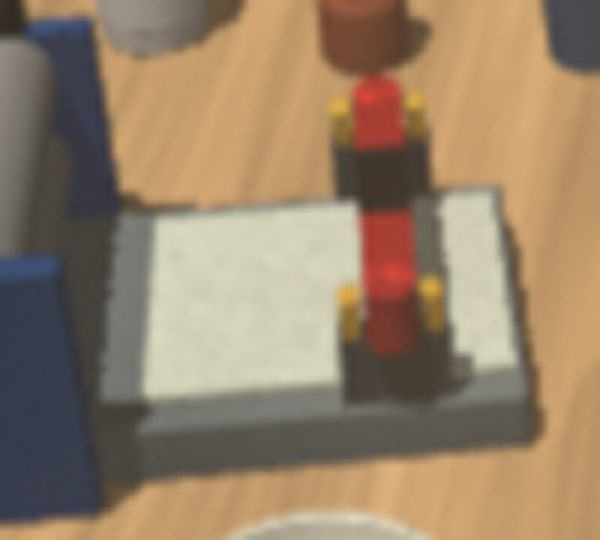

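View pics/zd.png

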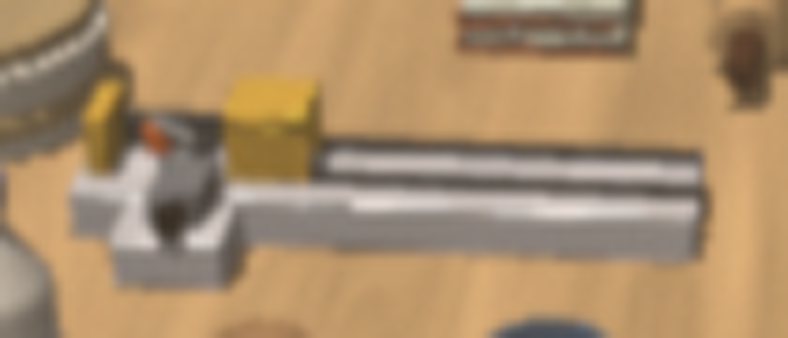

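The zooms show the bar's tips at about (221,197) and (265,187), with prongs on either side. On the keeper, the bridge is at about (379,160), the stop at (377,137), and the outer end at about (380,222). Next I'll compute positions.

```bash
cat > meas.py <<'E'
from h import *
d=load('top0');f=d['frame'][:,:,::-1]
def za(p): return ((p[0]+.5)/8-.5+200,(p[1]+.5)/8-.5+160)
def zb(p): return ((p[0]+.5)/5.5-.5+340,(p[1]+.5)/5.5-.5+125)
pr=[onz(d,za(p),.097) for p in [(197,253),(219,331),(502,176),(521,252)]]
b1=(pr[0]+pr[1])/2;b2=(pr[2]+pr[3])/2
print('prongs',np.round(pr,4),'brk',b1,b2,np.linalg.norm(b1-b2),'mid',(b1+b2)/2,np.degrees(np.arctan2(*(b1-b2)[[1,0]])))
t=[onz(d,za(p),.107) for p in [(166,293),(524,212)]]
print('tips',t,np.linalg.norm(t[0]-t[1]),(t[0]+t[1])/2,np.degrees(np.arctan2(*(t[0]-t[1])[[1,0]])))
# bar mask: red ends' contours
hsv=cv2.cvtColor(f,cv2.COLOR_BGR2HSV)
# keeper
P={'outL':((165,533),.03),'outR':((282,533),.03),'brTL':((179,166),.072),'brTR':((248,166),.072),'brBL':((181,224),.072),'brBR':((251,224),.072),
'shL':((198,530),.03),'shR':((252,530),.03),'stL':((174,66),.06),'stR':((239,60),.06)}
for k,(p,z) in P.items(): print(k,np.round(onz(d,zb(p),z),4))
m=((hsv[...,0]>18)&(hsv[...,0]<28)&(hsv[...,1]>190)&(hsv[...,2]>100)).astype(np.uint8)
n,l,s,c=cv2.connectedComponentsWithStats(m)
for i in range(1,n):
    if s[i,4]>3: print(s[i],c[i],np.round(onz(d,c[i],.072),4))
E
python3 meas.py
```

```text
prongs [[0.5455 0.3335 0.097 ]
 [0.5088 0.3235 0.097 ]
 [0.5778 0.192  0.097 ]
 [0.5419 0.1837 0.097 ]] brk [0.52712191 0.32846151 0.097     ] [0.55985916 0.1878517  0.097     ] 0.1443705206351375 mid [0.54349054 0.25815661 0.097     ] 103.1063083098404
tips [array([0.52574052, 0.34579314, 0.107     ]), array([0.55901161, 0.18098261, 0.107     ])] 0.16813528864767616 [0.54237606 0.26338788 0.107     ] 101.4131828243583
outL [ 0.4235 -0.2086  0.03  ]
outR [ 0.4213 -0.2901  0.03  ]
brTL [ 0.6742 -0.2237  0.072 ]
brTR [ 0.6729 -0.2714  0.072 ]
brBL [ 0.6334 -0.2234  0.072 ]
brBR [ 0.6321 -0.2717  0.072 ]
shL [ 0.425  -0.2317  0.03  ]
shR [ 0.4239 -0.2693  0.03  ]
stL [ 0.7483 -0.2247  0.06  ]
stR [ 0.7514 -0.2704  0.06  ]
[236 118   7   5  14] [239.         120.21428571] [0.8224 0.2808 0.072 ]
[371 135  12   4  36] [376.75       136.41666667] [ 0.7452 -0.2443  0.072 ]
[372 155  13  11 134] [378.13432836 160.01492537] [ 0.6533 -0.2456  0.072 ]
[261 181   3   2   5] [262.2 181.6] [0.5819 0.1952 0.072 ]
[223 190   4   3   8] [224.25 191.25] [0.549  0.3381 0.072 ]
[263 190   4   3   8] [264.5 191. ] [0.5459 0.1871 0.072 ]
[226 200   3   3   7] [226.85714286 200.71428571] [0.5129 0.3285 0.072 ]
```

Run:
```python
from h import *
d=load('side0')
u=np.array([-.2267,.974]);m=np.array([.5423,.2633])
for s in(85,-85): print('bar tip top',proj(d,[*(m+u*s/1e3),.107]))
for s in(72,-72):
  for w in(-20,20): print('prong',proj(d,[*(np.array([.5435,.2582])+u*s/1e3+np.array([.974,.2267])*w/1e3),.097]))
print('bridge top corners',[proj(d,[.6325+a,-.2476+b,.072]).round(1) for a in(0,.045) for b in(-.024,.024)])
print('outer end',[proj(d,[.4224,-.249+b,.03]).round(1) for b in(-.04,.04)])
print(env.tcp_to_tips)
```

```text
bar tip top [286.00029248 259.04142205]
bar tip top [283.34169628 221.91391786]
prong [293.40806997 256.79633066]
prong [278.35227984 258.11373919]
prong [290.33911522 225.60383135]
prong [276.94065614 226.67803947]
bridge top corners [array([287.5, 165. ]), array([285.4, 170.3]), array([276.7, 164.6]), array([274.3, 169.9])]
outer end [array([338.9, 174. ]), array([337.7, 183.4])]
0.019
```

>>> move_arm(
  commands=[
    [[0.35,0.85,0.5],[0,0,0.4],0.2],
    [[0.35,0.85,0.5],[0,0,0.4],0.2],
    [[0.35,0.85,0.5],[0,0,0.4],0.2],
    [[0.35,0.85,0.5],[0,0,0.4],0.2],
    [[0.35,0.85,0.5],[0,0,0.4],0.2],
  ],
  newtons=60,
)

```text
clock: 0.6
tcp_pos: [0.2897, -0.3599, 0.3164]
orientation: [-0.0, 0.944, 0.33, -0.0]
wrist_force: [0.6, -0.7, 0.6]
finger_gap: 0.0508
```

The side view agrees to within 1–2 px, so I'm carrying on towards the roller.

>>> move_arm(
  commands=[
    [[0.37,0.92,0],[0,0,0.5],0.2],
    [[0.37,0.92,0],[0,0,0.5],0.2],
    [[0.37,0.92,0],[0,0,0.5],0.2],
    [[0.37,0.92,0],[0,0,0.5],0.2],
    [[0.37,0.92,0],[0,0,0.5],0.2],
  ],
)

```text
clock: 1.1
tcp_pos: [0.3636, -0.1758, 0.3158]
orientation: [-0.0, 0.872, 0.489, -0.0]
wrist_force: [1.4, 0.1, 0.2]
finger_gap: 0.0514
```

>>> move_arm(
  commands=[
    [[0.37,0.92,0],[0,0,0.5],0.2],
    [[0.37,0.92,0],[0,0,0.5],0.2],
    [[0.37,0.92,0],[0,0,0.5],0.2],
    [[0.37,0.92,0],[0,0,0.5],0.2],
    [[0.37,0.92,0],[0,0,0.5],0.2],
  ],
)

```text
clock: 1.6
tcp_pos: [0.4377, 0.0082, 0.3158]
orientation: [-0.0, 0.774, 0.634, -0.0]
wrist_force: [-0.3, -0.5, -0.4]
finger_gap: 0.0514
```

>>> move_arm(
  commands=[
    [[0.37,0.92,0],[0,0,0.5],0.2],
    [[0.37,0.92,0],[0,0,0.5],0.2],
    [[0.37,0.92,0],[0,0,0.5],0.2],
    [[0.37,0.92,0],[0,0,0.5],0.2],
    [[0,0,0],[0,0,0],0.2],
  ],
)

```text
clock: 2.1
tcp_pos: [0.4976, 0.1574, 0.3147]
orientation: [-0.001, 0.677, 0.736, -0.0]
wrist_force: [-0.6, -0.3, -0.4]
finger_gap: 0.0515
```

>>> move_arm(
  commands=[
    [[0.37,0.88,0],[0,0,0.32],0.2],
    [[0.37,0.88,0],[0,0,0.32],0.2],
    [[0.37,0.88,0],[0,0,0.32],0.2],
    [[0,0,-0.8],[0,0,0],0.2],
    [[0,0,-0.8],[0,0,0],0.2],
  ],
)

```text
clock: 2.6
tcp_pos: [0.5422, 0.2602, 0.2513]
orientation: [0.001, 0.628, 0.778, 0.001]
wrist_force: [0.6, -0.7, 0.0]
finger_gap: 0.0511
```

>>> move_arm(
  commands=[
    [[0,0,-0.8],[0,0,0],0.2],
    [[0,0,0],[0,0,0],0.2],
    [[0,0,0],[0,0,0],0.2],
  ],
)

```text
clock: 2.9
tcp_pos: [0.5407, 0.2586, 0.2201]
orientation: [-0.0, 0.629, 0.778, -0.001]
wrist_force: [0.5, 0.1, 0.2]
finger_gap: 0.0514
```

```bash
cat > st.py <<'E'
from h import *
s=env.get_state();w,x,y,z=s['orientation']
from scipy.spatial.transform import Rotation as Ro
R=Ro.from_quat([x,y,z,w]).as_matrix()
print(round(float(s['clock']),2),s['tcp_pos'].round(4),'jaw',np.degrees(np.arctan2(R[1,1],R[0,1])).round(2),'z',R[:,2].round(4),'F',s['wrist_force'].round(1),'M',s['ft_torque'].round(2),'gap',round(float(s['finger_gap']),4),s['joint_pos'].round(2))
E
python3 st.py
python3 - <<'E'
from h import *
for n,c in [('top',(slice(150,225),slice(190,300))),('side',(slice(180,300),slice(200,340)))]:
    d=snap(n,n+'1');cv2.imwrite(f'pics/{n}1z.png',cv2.resize(d['frame'][c][:,:,::-1],None,fx=5,fy=5,interpolation=cv2.INTER_CUBIC))
E
```

```text
2.9 [0.5407 0.2586 0.2201] jaw 12.08 z [-1.5e-03 -7.0e-04 -1.0e+00] F [0.5 0.1 0.2] M [ 0.02 -0.01 -0.02] gap 0.0514 [ 0.31  0.36  0.13  1.34 -0.    1.67]
```

View pics/side1z.png

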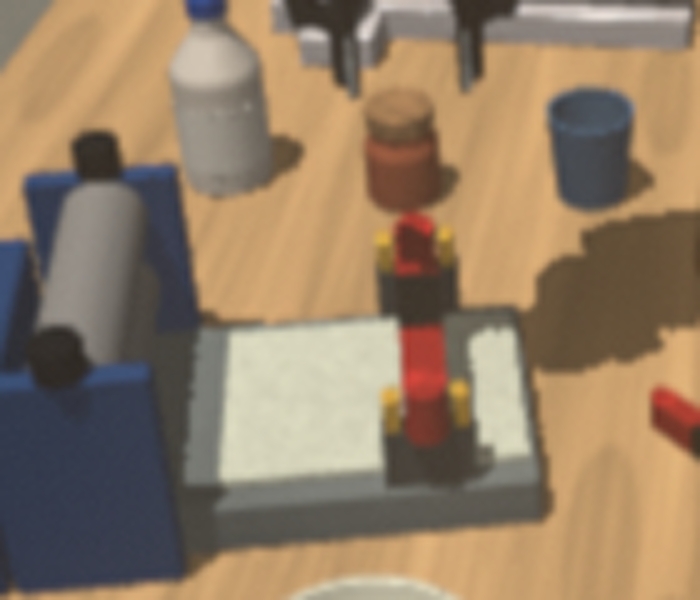

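View pics/top1z.png

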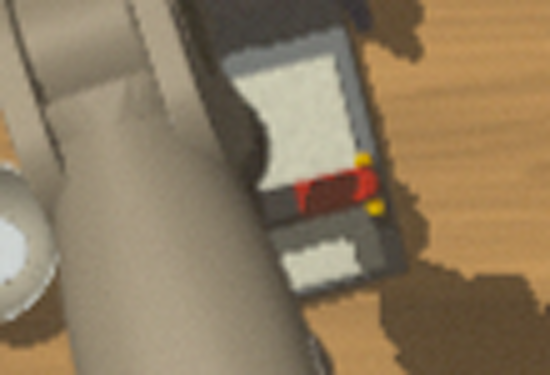

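The side view shows the fingers straddling the bar line, with the gap centred over the bar (fingers at 345 and 470, bar at about 412 in the zoom). I'll correct the small offset and go down.

>>> move_arm(
  commands=[
    [[0.04,0.12,-0.7],[0,0,0.08],0.2],
    [[0,0,-0.7],[0,0,0],0.2],
    [[0,0,-0.6],[0,0,0],0.2],
    [[0,0,-0.5],[0,0,0],0.2],
    [[0,0,-0.38],[0,0,0],0.2],
  ],
)

```text
clock: 3.5
tcp_pos: [0.5439, 0.2643, 0.1058]
orientation: [0.001, 0.624, 0.781, 0.001]
wrist_force: [0.4, 0.4, 0.5]
finger_gap: 0.051
```

>>> move_arm(
  commands=[
    [[0,0,0],[0,0,0],0.2],
    [[0,0,0],[0,0,0],0.2],
  ],
)

```text
clock: 3.7
tcp_pos: [0.544, 0.2643, 0.1066]
orientation: [0.001, 0.624, 0.781, 0.001]
wrist_force: [0.9, 0.4, 0.8]
finger_gap: 0.0511
```

```bash
python3 st.py
python3 - <<'E'
from h import *
for n,c in [('side',(slice(180,300),slice(200,340)))]:
    d=snap(n,n+'2');cv2.imwrite(f'pics/{n}2z.png',cv2.resize(d['frame'][c][:,:,::-1],None,fx=5,fy=5,interpolation=cv2.INTER_CUBIC))
E
```

```text
3.7 [0.544  0.2643 0.1066] jaw 12.75 z [ 2.4e-03  7.0e-04 -1.0e+00] F [0.9 0.4 0.8] M [ 0.04 -0.02  0.01] gap 0.0511 [ 0.32  0.42 -0.07  1.08 -0.    1.67]
```

View pics/side2z.png

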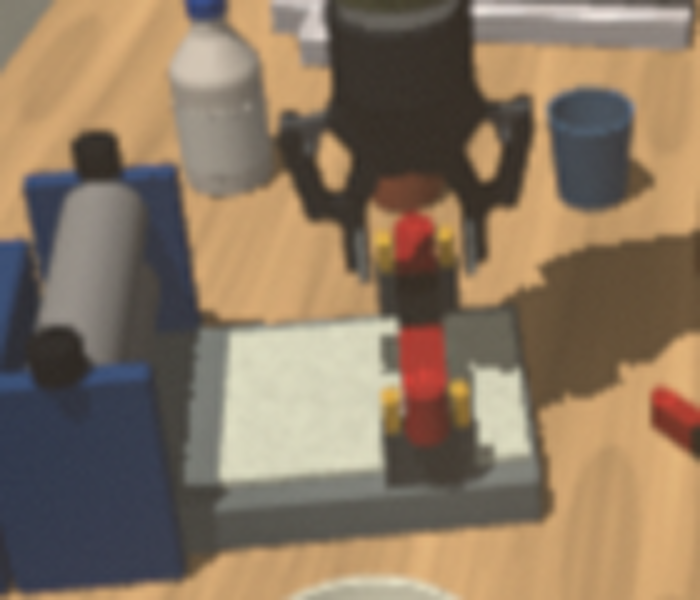

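The side view shows the fingertips at about (355,268) and (476,266) in the zoom, and the far bracket seems to be in front of them. I'll check that against the projected TCP before closing.

```bash
python3 - <<'E'
from h import *
d=load('side2')
s=env.get_state();p=s['tcp_pos']
Z=lambda q:((np.array(q)-[200,180]+.5)*5-.5).round(0)
j=np.array([.975,.22,0])
for k,h in (('tcp',0),('tips',-.019),('tips open-ish',-.01)):
  print(k,[Z(proj(d,p+[0,0,h]+j*o)) for o in(-.034,0,.034)])
d1=load('side1')
p1=np.array([.5407,.2586,.2201]); print('pic1',[Z(proj(d1,p1+[0,0,-.015]+j*o)) for o in(-.034,0,.034)])
# where finger tips midpoint ray meets z=.09
print(onz(d,(200+416/5,180+268/5),.09), onz(d1,(200+410/5,180+85/5),.205))
E
python3 - <<'E'
from h import *
d=snap('top','top2');cv2.imwrite(f'pics/top2z.png',cv2.resize(d['frame'][140:260,160:320][:,:,::-1],None,fx=5,fy=5,interpolation=cv2.INTER_CUBIC))
E
```

```text
tcp [array([482., 294.]), array([421., 299.]), array([360., 304.])]
tips [array([483., 321.]), array([423., 326.]), array([363., 331.])]
tips open-ish [array([483., 308.]), array([422., 313.]), array([362., 318.])]
pic1 [array([482., 142.]), array([418., 146.]), array([355., 151.])]
[0.55638416 0.21559781 0.09      ] [0.55585425 0.19829753 0.205     ]
```

View pics/top2z.png

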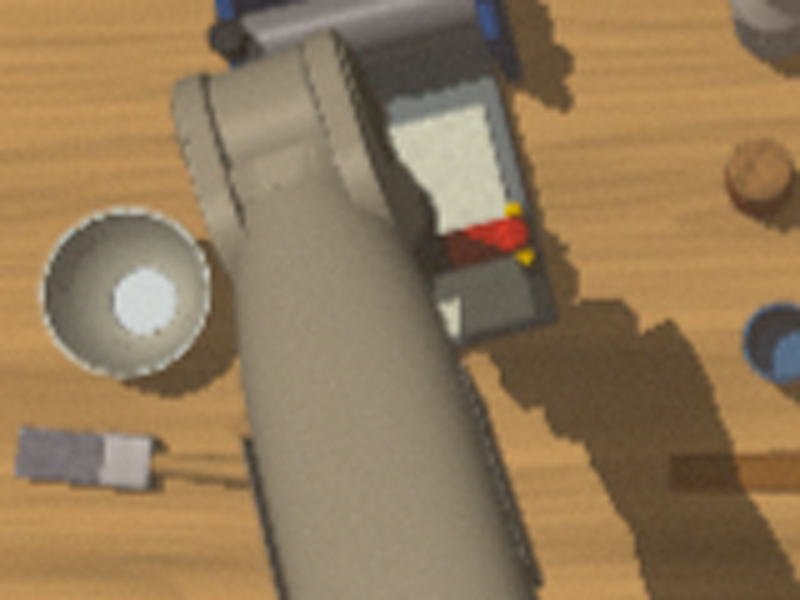

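View pics/side2.png

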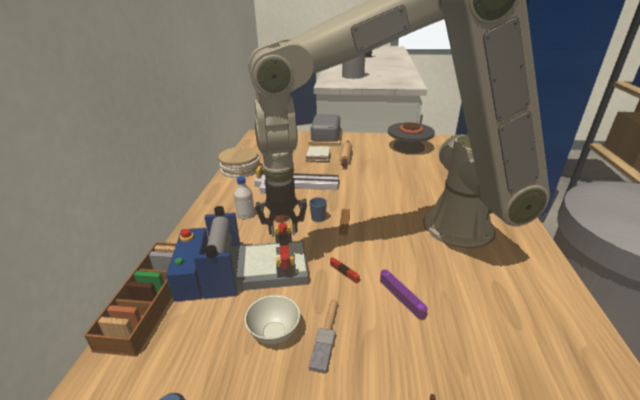

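The fingertips show up about 10 px higher than the reported TCP predicts. I need to find out whether that is a height or a sideways discrepancy before touching anything, so I'll zoom in further.

Run:
```python
from h import *
d=load('side2');cv2.imwrite('pics/s2zz.png',cv2.resize(d['frame'][190:270,245:325][:,:,::-1],None,fx=7.5,fy=7.5,interpolation=cv2.INTER_NEAREST))
# triangulate wrist joint
t=load('top2')
def tri(pairs):
    A=np.zeros((3,3));b=np.zeros(3)
    for dd,uv in pairs:
        c,v=ray(dd,uv);M=np.eye(3)-np.outer(v,v);A+=M;b+=M@c
    x=np.linalg.solve(A,b);return x,[np.linalg.norm((np.eye(3)-np.outer(v,v))@(x-c)) for c,v in [ray(dd,uv) for dd,uv in pairs]]
print('wrist cap',tri([(d,(273,73)),(t,(160+192/5,140+120/5))]))
```

```text
wrist cap (array([0.53946311, 0.30769797, 0.57027744]), [np.float64(0.009672274024687191), np.float64(0.009672274024686766)])
```

View pics/s2zz.png

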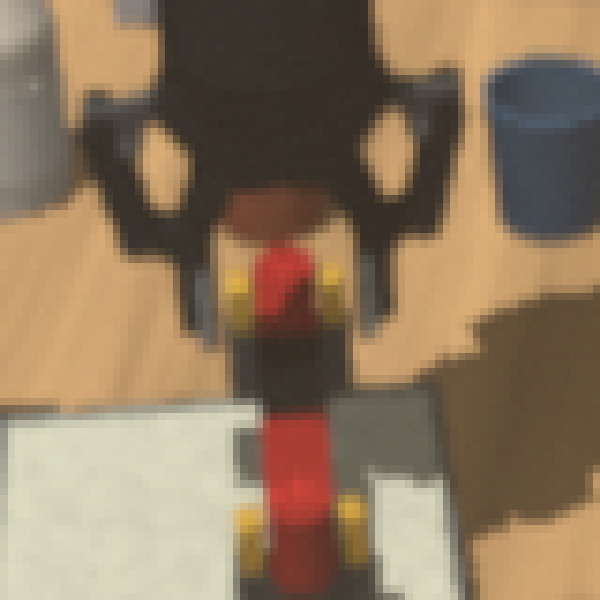

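Run:
```python
from h import *
s,t=load('side0'),load('top0')
for nm,(dd,c) in {'gs':(s,(slice(165,225),slice(215,275))),'gt':(t,(slice(115,175),slice(285,345)))}.items():
    cv2.imwrite(f'pics/{nm}.png',cv2.resize(dd['frame'][c][:,:,::-1],None,fx=8,fy=8,interpolation=cv2.INTER_CUBIC))
im=np.hstack([cv2.imread('pics/gs.png')[:, :400],cv2.imread('pics/gt.png')[:, :400]]);cv2.imwrite('pics/g.png',im)
p1=np.array([.5407,.2586,.2201]);d1=load('side1');j=np.array([.977,.21,0])
f=d1['frame'][:,:,::-1].copy();f=cv2.resize(f[120:240,230:340],None,fx=5,fy=5,interpolation=cv2.INTER_NEAREST)
for h in(.054,-.013):
  for o in(-.034,0,.034):
    q=(proj(d1,p1+[0,0,h]+j*o)-[230,120])*5;cv2.circle(f,(int(q[0]),int(q[1])),4,(0,255,0),-1)
cv2.imwrite('pics/p1.png',f)
```

```text
(no output)
```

View pics/g.png

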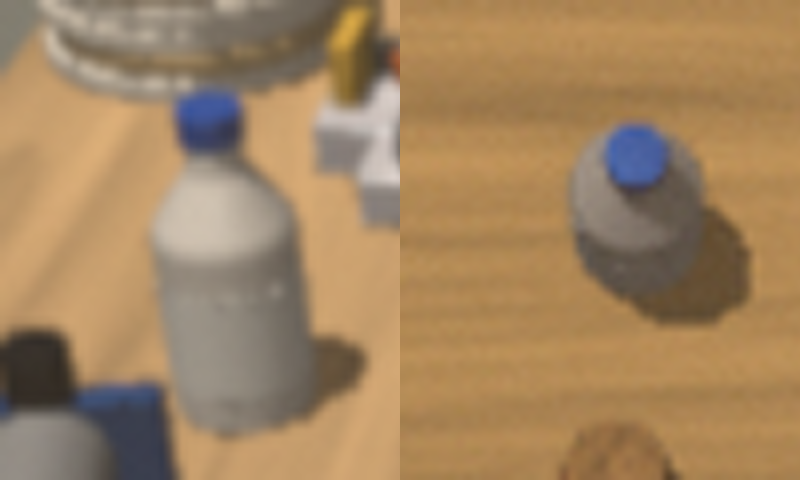

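View pics/p1.png

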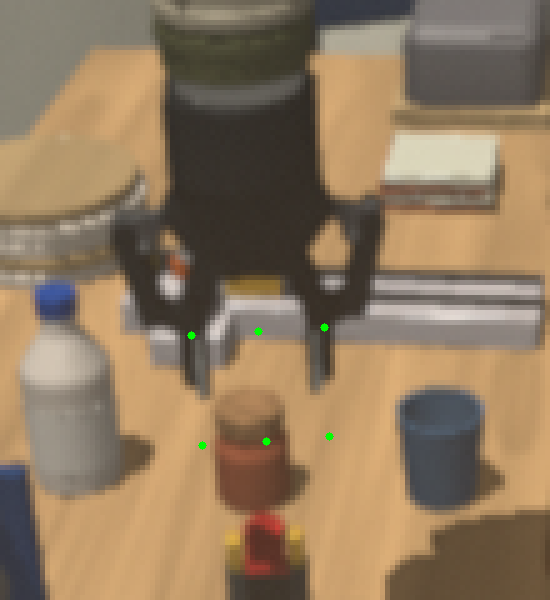

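Run:
```python
from h import *
s,t=load('side0'),load('top0')
c=onz(t,(314.5,134.2),.150); print('cap by top at z=.15',c,'-> side',proj(s,c),'seen',(241.2,177.8))
c1,v1=ray(s,(241.2,177.8));c2,v2=ray(t,(314.5,134.2))
A=np.stack([v1,-v2],1);k=np.linalg.lstsq(A,c2-c1,rcond=None)[0];print(c1+v1*k[0],c2+v2*k[1])
# housing knobs / base bottle
print('base',onz(s,(215+245/8,165+432/8),0),onz(t,(285+225/8,115+290/8),0))
```

```text
cap by top at z=.15 [ 0.73864102 -0.00631338  0.15      ] -> side [241.73058131 177.57735311] seen (241.2, 177.8)
[ 0.74050685 -0.00599605  0.1492277 ] [ 0.73896844 -0.0063194   0.14880709]
base [0.73411323 0.02412663 0.        ] [7.10695166e-01 2.24751618e-04 0.00000000e+00]
```

The cameras agree on the bottle: the cap triangulates to z=0.149 (0.150 is given). So the scene measurements hold, and it is the robot's appearance that disagrees. I'll check the base.

Run:
```python
from h import *
s,t=load('side0'),load('top0')
def tri(a,b):
    c1,v1=ray(s,a);c2,v2=ray(t,b);k=np.linalg.lstsq(np.stack([v1,-v2],1),c2-c1,rcond=None)[0];return (c1+v1*k[0]).round(3),(c2+v2*k[1]).round(3)
print(tri((478,143),(320,352)))
for z in(0,.2,.3):print(onz(t,(320,352),z))
print('origin in side',proj(s,[0,0,0]),'top',proj(t,[0,0,0]))
a=s['frame'][120:260,370:530][:,:,::-1];cv2.imwrite('pics/bs.png',cv2.resize(a,None,fx=4,fy=4))
a=t['frame'][240:400,270:420][:,:,::-1];cv2.imwrite('pics/bt.png',cv2.resize(a,None,fx=3.7,fy=3.7))
```

```text
(array([-0.004, -0.004,  0.3  ]), array([-0.003, -0.004,  0.3  ]))
[-0.06096749 -0.00532333  0.        ]
[-0.02209904 -0.00450967  0.2       ]
[-0.00266482 -0.00410284  0.3       ]
origin in side [458.30072071 225.97445337] top [318.13813575 335.40845405]
```

View pics/bs.png

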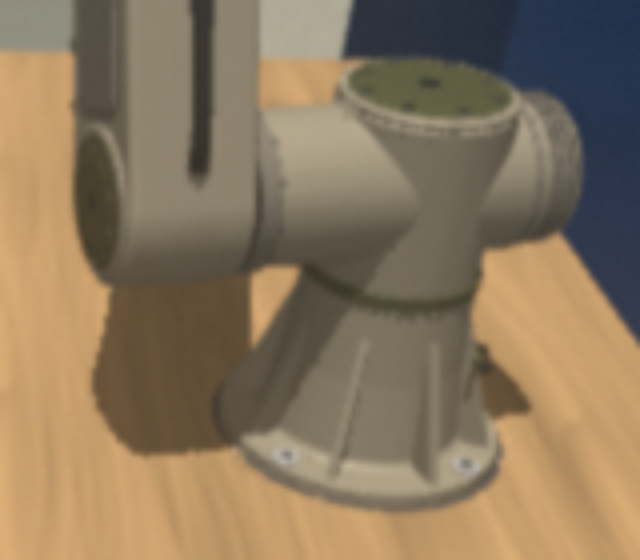

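View pics/bt.png

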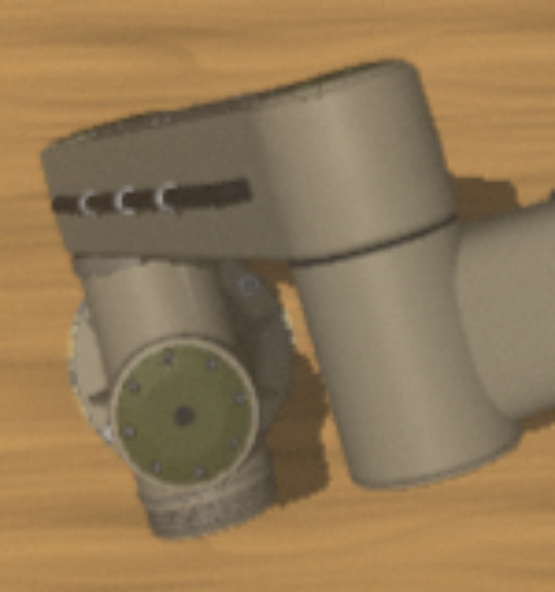

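Run:
```python
from h import *
s,t=load('side2'),load('top2')
def tri(a,b):
    c1,v1=ray(s,a);c2,v2=ray(t,b);k=np.linalg.lstsq(np.stack([v1,-v2],1),c2-c1,rcond=None)[0];return (c1+v1*k[0]).round(3),(c2+v2*k[1]).round(3)
print(tri((273,73),(198.6,171)))
a=s['frame'][30:250,220:350][:,:,::-1];cv2.imwrite('pics/ws.png',cv2.resize(a,None,fx=2.7,fy=2.7))
a=t['frame'][130:260,180:310][:,:,::-1];cv2.imwrite('pics/wt.png',cv2.resize(a,None,fx=4.5,fy=4.5))
```

```text
(array([0.529, 0.309, 0.569]), array([0.53 , 0.31 , 0.569]))
```

View pics/ws.png

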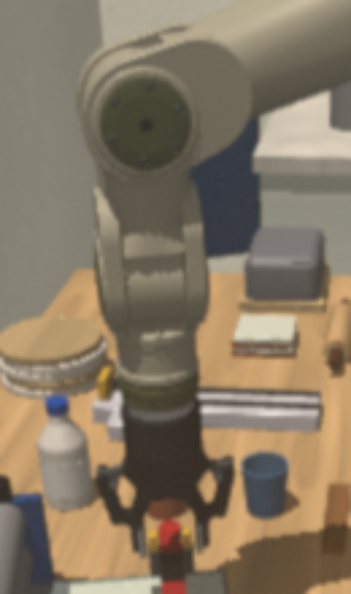

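View pics/wt.png

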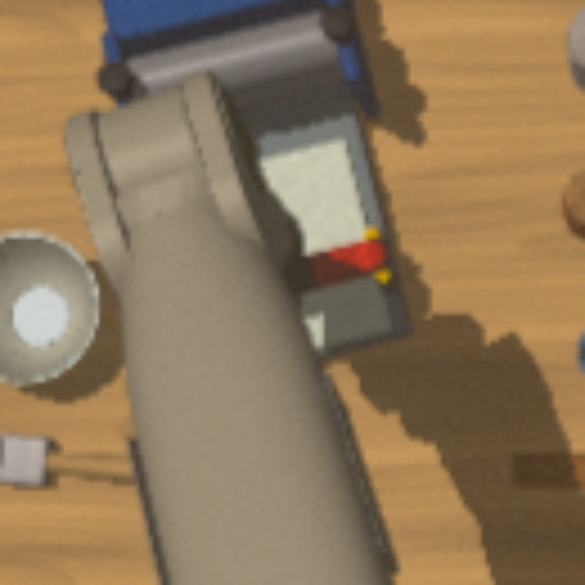

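Findings so far: the wrist cap triangulates consistently and puts the tool axis at x,y ≈ (0.543, 0.266), which matches the state. The robot's base is also at the origin. The fingertips still appear about 13 mm above the bar's top, so the true tool height seems to be about 30 mm more than reported. A gentle close at this height will settle it: 24 mm means the state is right, fully shut means the picture is right.

>>> move_arm(
  commands=[
    [[0,0,0],[0,0,0],-0.2],
    [[0,0,0],[0,0,0],-0.5],
    [[0,0,0],[0,0,0],-0.6],
    [[0,0,0],[0,0,0],-0.6],
  ],
  newtons=20,
)

```text
clock: 4.2
tcp_pos: [0.5428, 0.2642, 0.105]
orientation: [0.0, 0.624, 0.781, 0.0]
wrist_force: [0.7, 0.1, 0.8]
finger_gap: 0.0169
```

```bash
python3 st.py
python3 - <<'E'
from h import *
d=snap('side','side3');cv2.imwrite('pics/s3zz.png',cv2.resize(d['frame'][190:270,245:325][:,:,::-1],None,fx=7.5,fy=7.5,interpolation=cv2.INTER_NEAREST))
E
```

```text
4.2 [0.5428 0.2642 0.105 ] jaw 12.77 z [ 3.e-04  1.e-04 -1.e+00] F [0.7 0.1 0.8] M [ 0.05  0.03 -0.02] gap 0.0169 [ 0.32  0.42 -0.07  1.08  0.    1.67]
```

View pics/s3zz.png

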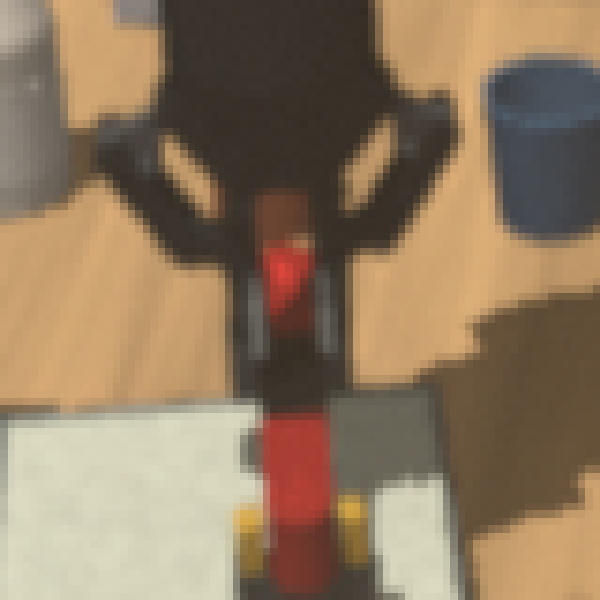

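Gap 16.9 mm means the fingers closed on nothing, so the picture is right: the tips are above the bar, and the reported z is about 27 mm too low compared with the scene. I'll treat heights as offset by that much, reopen, lower 24 mm and grip.

>>> move_arm(
  commands=[
    [[0,0,0],[0,0,0],0.2],
    [[0,0,0],[0,0,0],0.2],
    [[0,0,0],[0,0,0],0.2],
    [[0,0,-0.3],[0,0,0],0.2],
    [[0,0,-0.3],[0,0,0],0.2],
  ],
  newtons=20,
)

```text
clock: 4.75
tcp_pos: [0.5429, 0.2642, 0.0801]
orientation: [0.0, 0.624, 0.781, 0.0]
wrist_force: [-0.6, -0.0, -0.7]
finger_gap: 0.0512
```

>>> move_arm(
  commands=[
    [[0,0,0],[0,0,0],0.2],
    [[0,0,0],[0,0,0],-0.2],
    [[0,0,0],[0,0,0],-0.6],
    [[0,0,0],[0,0,0],-0.6],
    [[0,0,0],[0,0,0],-0.6],
  ],
)

```text
clock: 5.25
tcp_pos: [0.543, 0.2642, 0.081]
orientation: [0.0, 0.624, 0.781, 0.0]
wrist_force: [0.8, 0.1, -0.8]
finger_gap: 0.0233
```

```bash
python3 st.py
python3 - <<'E'
from h import *
d=snap('side','side4');cv2.imwrite('pics/s4zz.png',cv2.resize(d['frame'][190:270,245:325][:,:,::-1],None,fx=7.5,fy=7.5,interpolation=cv2.INTER_NEAREST))
E
```

```text
5.25 [0.543  0.2642 0.081 ] jaw 12.77 z [ 5.e-04  1.e-04 -1.e+00] F [ 0.8  0.1 -0.8] M [ 0.05 -0.04 -0.01] gap 0.0233 [ 0.32  0.44 -0.11  1.02 -0.    1.67]
```

View pics/s4zz.png

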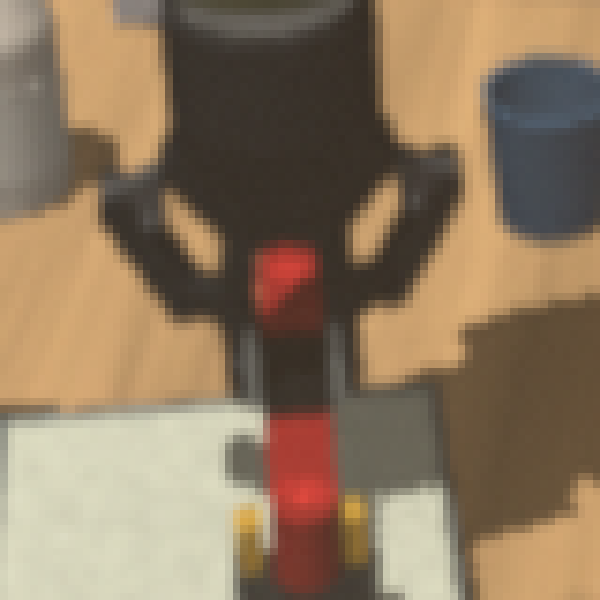

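Gripped: 23.3 mm on a 24 mm bar, with the pads at the black band. Now I'll firm up the grip and lift straight up.

>>> move_arm(
  commands=[
    [[0,0,0],[0,0,0],-1],
    [[0,0,0],[0,0,0],-1],
    [[0,0,0.1],[0,0,0],-1],
    [[0,0,0.15],[0,0,0],-1],
    [[0,0,0.15],[0,0,0],-1],
  ],
  newtons=70,
)

```text
clock: 5.8
tcp_pos: [0.5424, 0.264, 0.0971]
orientation: [-0.0, 0.624, 0.781, -0.0]
wrist_force: [0.3, 0.6, -2.8]
finger_gap: 0.0219
```

```bash
python3 st.py
python3 - <<'E'
from h import *
d=snap('side','side5');cv2.imwrite('pics/s5zz.png',cv2.resize(d['frame'][190:270,245:325][:,:,::-1],None,fx=7.5,fy=7.5,interpolation=cv2.INTER_NEAREST))
E
```

```text
5.8 [0.5424 0.264  0.0971] jaw 12.77 z [-8.e-04 -3.e-04 -1.e+00] F [ 0.3  0.6 -2.8] M [ 0.02  0.02 -0.  ] gap 0.0219 [ 0.32  0.43 -0.09  1.06 -0.    1.67]
```

View pics/s5zz.png

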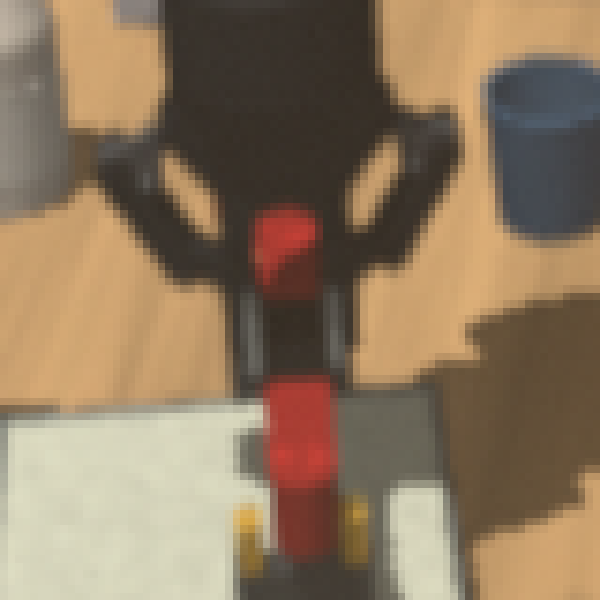

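Both ends rose equally, and the force shows about 0.3 kg. Lifting on.

>>> move_arm(
  commands=[
    [[0,0,0.3],[0,0,0],-1],
    [[0,0,0.4],[0,0,0],-1],
    [[0,0,0.5],[0,0,0],-1],
    [[0,0,0.6],[0,0,0],-1],
    [[0,0,0.6],[0,0,0],-1],
  ],
)

```text
clock: 6.35
tcp_pos: [0.5423, 0.264, 0.1943]
orientation: [-0.0, 0.624, 0.781, -0.0]
wrist_force: [0.8, -0.1, -2.0]
finger_gap: 0.0219
```

>>> move_arm(
  commands=[
    [[0,0,0.6],[0,0,0],-1],
    [[0,0,0.6],[0,0,0],-1],
    [[0,0,0.4],[0,0,0],-1],
    [[0,-0.2,0],[0,0,0],-1],
    [[0,-0.4,0],[0,0,0.2],-1],
  ],
)

```text
clock: 6.85
tcp_pos: [0.5427, 0.2403, 0.2571]
orientation: [0.0, 0.612, 0.791, 0.0]
wrist_force: [0.2, -0.6, -2.1]
finger_gap: 0.0219
```

```bash
python3 st.py
python3 - <<'E'
from h import *
d=snap('side','side6');cv2.imwrite('pics/s6.png',cv2.resize(d['frame'][130:300,180:380][:,:,::-1],None,fx=3.5,fy=3.5,interpolation=cv2.INTER_CUBIC))
E
```

```text
6.85 [0.5427 0.2403 0.2571] jaw 14.49 z [ 8.e-04  3.e-04 -1.e+00] F [ 0.2 -0.6 -2.1] M [-0.04 -0.02  0.02] gap 0.0219 [0.28 0.34 0.19 1.41 0.   1.6 ]
```

View pics/s6.png

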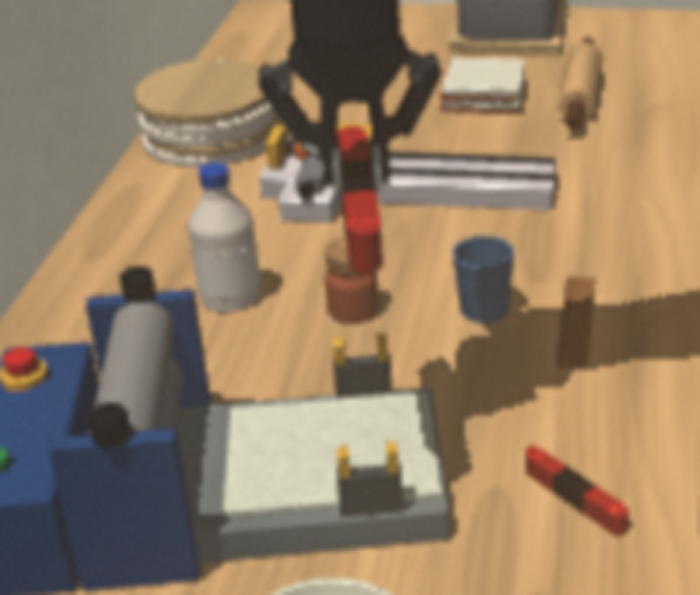

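>>> move_arm(
  commands=[
    [[-0.02,-0.6,0],[0,0,0.5],-1],
    [[-0.02,-0.8,0],[0,0,0.6],-1],
    [[-0.02,-0.8,0],[0,0,0.6],-1],
    [[-0.02,-0.8,0],[0,0,0.6],-1],
    [[-0.02,-0.8,0],[0,0,0.6],-1],
  ],
)

```text
clock: 7.4
tcp_pos: [0.5378, 0.0866, 0.2559]
orientation: [-0.001, 0.44, 0.898, -0.0]
wrist_force: [-0.3, 0.6, -2.6]
finger_gap: 0.0218
```

>>> move_arm(
  commands=[
    [[-0.02,-0.8,0],[0,0,0.6],-1],
    [[-0.02,-0.8,0],[0,0,0.6],-1],
    [[-0.02,-0.8,0],[0,0,0.6],-1],
    [[-0.02,-0.8,0],[0,0,0.6],-1],
    [[-0.02,-0.8,0],[0,0,0.6],-1],
  ],
)

```text
clock: 7.9
tcp_pos: [0.5337, -0.0732, 0.256]
orientation: [-0.001, 0.244, 0.97, 0.0]
wrist_force: [0.0, -0.3, -1.4]
finger_gap: 0.0218
```

>>> move_arm(
  commands=[
    [[-0.02,-0.8,0],[0,0,0.6],-1],
    [[-0.02,-0.8,0],[0,0,0.6],-1],
    [[-0.02,-0.8,0],[0,0,0.6],-1],
    [[-0.02,-0.5,0],[0,0,0.6],-1],
    [[0,0,0],[0,0,0],-1],
  ],
)

```text
clock: 8.4
tcp_pos: [0.5306, -0.1905, 0.2556]
orientation: [-0.001, 0.082, 0.997, 0.0]
wrist_force: [0.8, 0.3, -2.2]
finger_gap: 0.0219
```

```bash
python3 st.py
```

```text
8.4 [ 0.5306 -0.1905  0.2556] jaw 80.59 z [-1.7e-03  2.0e-04 -1.0e+00] F [ 0.8  0.3 -2.2] M [-0.03 -0.06  0.  ] gap 0.0219 [-0.49  0.29  0.1   1.39 -0.   -0.32]
```

>>> move_arm(
  commands=[
    [[-0.05,-0.72,0],[0,0,0.61],-1],
    [[-0.05,-0.73,0],[0,0,0.61],-1],
    [[0,0,-0.7],[0,0,0],-1],
    [[0,0,-0.8],[0,0,0],-1],
    [[0,0,-0.8],[0,0,0],-1],
  ],
)

```text
clock: 8.9
tcp_pos: [0.5271, -0.2453, 0.1635]
orientation: [-0.0, -0.004, 1.0, 0.0]
wrist_force: [0.9, -0.8, -3.1]
finger_gap: 0.0217
```

>>> move_arm(
  commands=[
    [[0,0,-0.7],[0,0,0],-1],
    [[0,0,-0.4],[0,0,0],-1],
    [[0,0,0],[0,0,0],-1],
    [[0,0,0],[0,0,0],-1],
  ],
)

```text
clock: 9.3
tcp_pos: [0.5272, -0.2452, 0.1208]
orientation: [-0.0, -0.005, 1.0, 0.0]
wrist_force: [-0.6, 0.6, -1.7]
finger_gap: 0.0219
```

```bash
python3 st.py
python3 - <<'E'
from h import *
d=snap('side','side7');cv2.imwrite('pics/s7.png',cv2.resize(d['frame'][130:215,240:355][:,:,::-1],None,fx=6.5,fy=6.5,interpolation=cv2.INTER_CUBIC))
d=snap('top','top7');cv2.imwrite('pics/t7.png',cv2.resize(d['frame'][120:240,330:450][:,:,::-1],None,fx=5,fy=5,interpolation=cv2.INTER_CUBIC))
E
```

```text
9.3 [ 0.5272 -0.2452  0.1208] jaw 90.52 z [-9.e-04  8.e-04 -1.e+00] F [-0.6  0.6 -1.7] M [-0.07 -0.09  0.  ] gap 0.0219 [-0.57  0.37 -0.11  1.09  0.   -0.58]
```

View pics/s7.png

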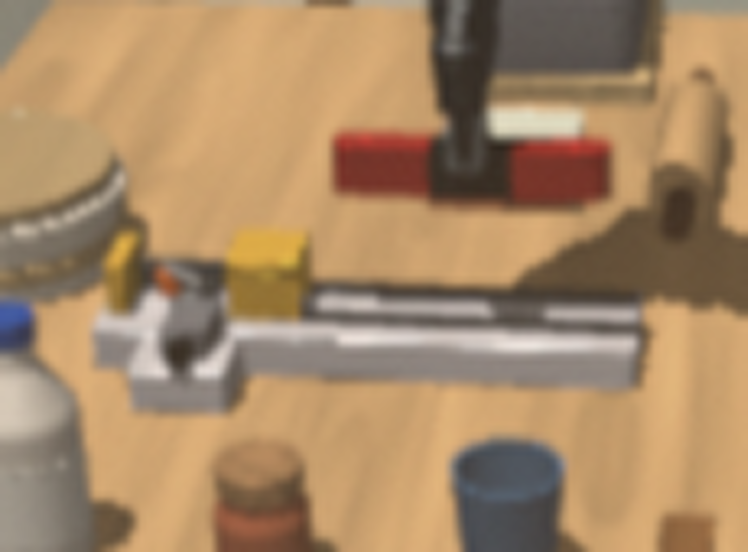

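View pics/t7.png

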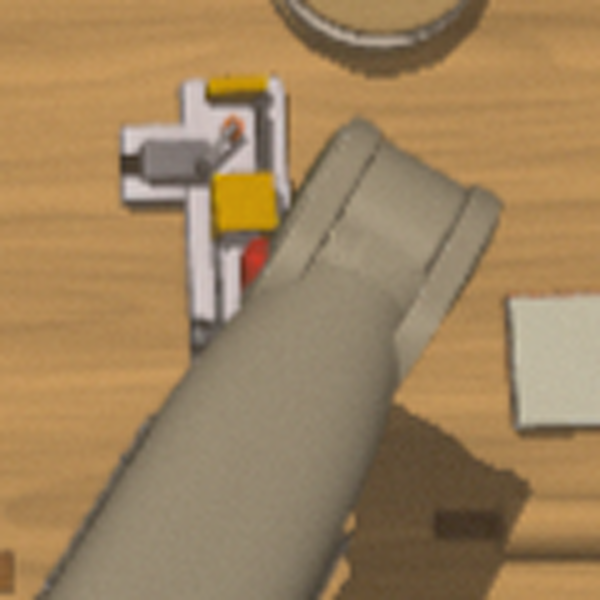

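Side view: the bar is held at its band and looks level, short of the bridge. Top view: its front end is just below the bridge at (260,245) in the zoom. Computing the fit now.

```bash
cat > chk.py <<'E'
from h import *
def ony(d,uv,y):
    c,v=ray(d,uv);return c+v*(y-c[1])/v[1]
E
python3 - <<'E'
from chk import *
s,t=load('side7'),load('top7')
S=lambda p:((p[0]+.5)/6.5-.5+240,(p[1]+.5)/6.5-.5+130)
T=lambda p:((p[0]+.5)/5-.5+330,(p[1]+.5)/5-.5+120)
for n,p in dict(loL=(336,193),loR=(606,204),loMid=(471,203),upL=(336,138),upR=(608,146)).items(): print(n,[ony(s,S(p),y).round(4) for y in(-.233,-.243)])
print('top tip', [onz(t,T(p),z).round(4) for p in((259,236),(247,250),(270,240)) for z in(.13,.146)])
f=t['frame'];hsv=cv2.cvtColor(f[:,:,::-1].copy(),cv2.COLOR_BGR2HSV)
m=(((hsv[...,0]<6)|(hsv[...,0]>174))&(hsv[...,1]>170)&(hsv[...,2]>90)).astype(np.uint8)
m[:,:370]=0;m[:,400:]=0
ys,xs=np.nonzero(m);print(sorted(zip(ys.tolist(),xs.tolist())))
E
```

```text
loL [array([ 0.6079, -0.233 ,  0.1167]), array([ 0.6099, -0.243 ,  0.1119])]
loR [array([ 0.4441, -0.233 ,  0.1155]), array([ 0.4448, -0.243 ,  0.1107])]
loMid [array([ 0.5256, -0.233 ,  0.1131]), array([ 0.5269, -0.243 ,  0.1083])]
upL [array([ 0.6061, -0.233 ,  0.1529]), array([ 0.608 , -0.243 ,  0.1484])]
upR [array([ 0.4432, -0.233 ,  0.1533]), array([ 0.4439, -0.243 ,  0.1488])]
top tip [array([ 0.6154, -0.2482,  0.13  ]), array([ 0.6122, -0.2458,  0.146 ]), array([ 0.6052, -0.2389,  0.13  ]), array([ 0.6021, -0.2366,  0.146 ]), array([ 0.6122, -0.2561,  0.13  ]), array([ 0.609 , -0.2536,  0.146 ])]
[(168, 381), (168, 382), (169, 380), (169, 381), (169, 382), (170, 379), (170, 380), (170, 381), (170, 382), (171, 379), (171, 380), (171, 381), (171, 382), (172, 379), (172, 380), (172, 381), (172, 382), (173, 379), (173, 380), (173, 381), (174, 380)]
```

The underside is at about 0.114, as expected, level to 1 mm, and the middle is at x≈0.527. I'll shift y by −3 mm and lower to about 10 mm above the floor.

>>> move_arm(
  commands=[
    [[0,-0.08,-0.4],[0,0,0],-1],
    [[0,0,-0.5],[0,0,0],-1],
    [[0,0,-0.4],[0,0,0],-1],
    [[0,0,-0.3],[0,0,0],-1],
    [[0,0,0],[0,0,0],-1],
  ],
)

```text
clock: 9.9
tcp_pos: [0.527, -0.2486, 0.056]
orientation: [-0.001, -0.005, 1.0, 0.001]
wrist_force: [-0.3, -0.2, -2.2]
finger_gap: 0.0217
```

```bash
python3 st.py
python3 - <<'E'
from h import *
d=snap('side','side8');cv2.imwrite('pics/s8.png',cv2.resize(d['frame'][130:215,240:355][:,:,::-1],None,fx=6.5,fy=6.5,interpolation=cv2.INTER_CUBIC))
d=snap('top','top8');cv2.imwrite('pics/t8.png',cv2.resize(d['frame'][130:230,340:410][:,:,::-1],None,fx=6,fy=6,interpolation=cv2.INTER_CUBIC))
E
```

```text
9.9 [ 0.527  -0.2486  0.056 ] jaw 90.52 z [-0.0014  0.001  -1.    ] F [-0.3 -0.2 -2.2] M [ 0.03  0.03 -0.04] gap 0.0217 [-0.58  0.42 -0.2   0.95  0.   -0.59]
```

View pics/s8.png

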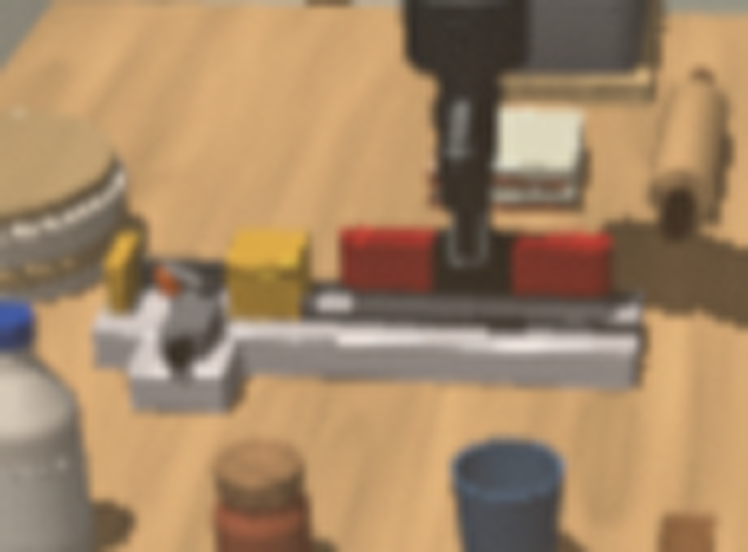

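View pics/t8.png

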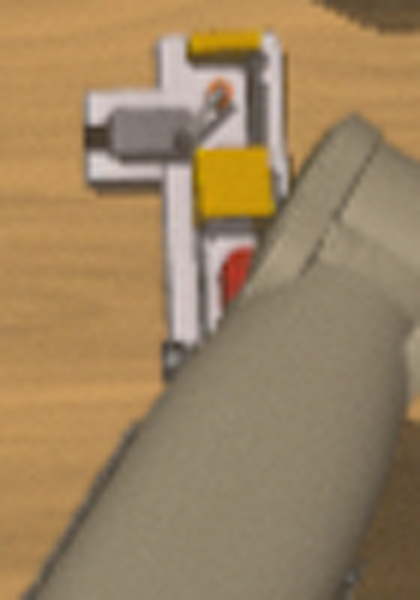

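Run:
```python
from chk import *
s,t=load('side8'),load('top8')
T=lambda p:((p[0]+.5)/6-.5+340,(p[1]+.5)/6-.5+130)
S=lambda p:((p[0]+.5)/6.5-.5+240,(p[1]+.5)/6.5-.5+130)
print('bar left edge',onz(t,T((222,285)),.081), 'tip',onz(t,T((238,247)),.081))
print('wall inner L at floor',onz(t,T((205,285)),.03),'wall outer top L',onz(t,T((196,285)),.038),'floorR at',onz(t,T((254,240)),.03),'bridge',onz(t,T((195,180)),.072),onz(t,T((273,180)),.072))
for p in((343,290),(608,296),(343,230),(610,236)): print(ony(s,S(p),-.2365).round(4))
```

```text
bar left edge [ 0.58618998 -0.23567486  0.081     ] tip [ 0.61010382 -0.24676385  0.081     ]
wall inner L at floor [ 0.59537463 -0.23177104  0.03      ] wall outer top L [ 0.59413172 -0.22492372  0.038     ] floorR at [ 0.62403208 -0.26472951  0.03      ] bridge [ 0.65556802 -0.22270222  0.072     ] [ 0.6542728  -0.27212135  0.072     ]
[ 0.6076 -0.2365  0.0488]
[ 0.4427 -0.2365  0.0516]
[ 0.6055 -0.2365  0.0902]
[ 0.4418 -0.2365  0.0926]
```

The bar is centred in the trough (bar −0.248, trough −0.248), with its underside at 0.050. I'll lower the last 20 mm gently.

>>> move_arm(
  commands=[
    [[0,0,-0.2],[0,0,0],-1],
    [[0,0,-0.15],[0,0,0],-1],
    [[0,0,-0.05],[0,0,0],-1],
    [[0,0,0],[0,0,0],-1],
  ],
)

```text
clock: 10.4
tcp_pos: [0.5272, -0.2488, 0.0403]
orientation: [-0.0, -0.005, 1.0, 0.0]
wrist_force: [0.7, -0.8, -2.6]
finger_gap: 0.0222
```

>>> move_arm(
  commands=[
    [[0,0,-0.04],[0,0,0],-1],
    [[0,0,0],[0,0,0],-1],
  ],
)

```text
clock: 10.6
tcp_pos: [0.5276, -0.2491, 0.0392]
orientation: [0.0, -0.005, 1.0, 0.0]
wrist_force: [-0.9, -0.5, -2.6]
finger_gap: 0.0221
```

>>> move_arm(
  commands=[
    [[0,0,-0.04],[0,0,0],-1],
    [[0,0,0],[0,0,0],-1],
  ],
)

```text
clock: 10.8
tcp_pos: [0.5275, -0.249, 0.0375]
orientation: [-0.0, -0.005, 1.0, 0.0]
wrist_force: [-0.1, -0.4, -2.7]
finger_gap: 0.022
```

>>> move_arm(
  commands=[
    [[0,0,-0.04],[0,0,0],-1],
    [[0,0,0],[0,0,0],-1],
  ],
)

```text
clock: 11.0
tcp_pos: [0.5277, -0.2492, 0.0362]
orientation: [0.0, -0.005, 1.0, -0.0]
wrist_force: [-0.5, 0.7, -0.8]
finger_gap: 0.022
```

>>> move_arm(
  commands=[
    [[0,0,-0.03],[0,0,0],-1],
    [[0,0,0],[0,0,0],-1],
  ],
)

```text
clock: 11.2
tcp_pos: [0.5278, -0.2492, 0.0362]
orientation: [0.0, -0.005, 1.0, -0.0]
wrist_force: [-2.8, 0.9, 6.9]
finger_gap: 0.0218
```

```bash
python3 st.py
python3 - <<'E'
from h import *
d=snap('side','side9');cv2.imwrite('pics/s9.png',cv2.resize(d['frame'][130:215,240:355][:,:,::-1],None,fx=6.5,fy=6.5,interpolation=cv2.INTER_CUBIC))
E
```

```text
11.2 [ 0.5278 -0.2492  0.0362] jaw 90.54 z [ 9.e-04 -5.e-04 -1.e+00] F [-2.8  0.9  6.9] M [0.35 0.59 0.03] gap 0.0218 [-0.58  0.44 -0.23  0.9   0.   -0.59]
```

View pics/s9.png

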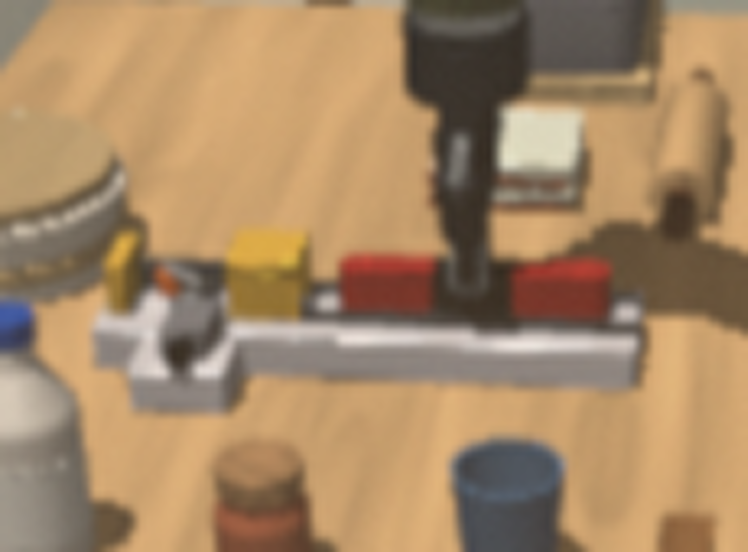

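The bar is on the floor (contact force 7 N, level, well short of the bridge). Now releasing and rising.

>>> move_arm(
  commands=[
    [[0,0,0],[0,0,0],-0.3],
    [[0,0,0],[0,0,0],0.0],
    [[0,0,0],[0,0,0],0.2],
    [[0,0,0],[0,0,0],0.2],
    [[0,0,0.5],[0,0,0],0.2],
  ],
  newtons=30,
)

```text
clock: 11.75
tcp_pos: [0.5256, -0.2478, 0.0523]
orientation: [-0.002, -0.005, 1.0, 0.002]
wrist_force: [0.5, 0.0, 1.0]
finger_gap: 0.0513
```

>>> move_arm(
  commands=[
    [[0,0,0.9],[0,0,0],0.2],
    [[0,0,0.9],[0,0,0],0.2],
    [[-0.8,0,0],[0,0,0],-0.5],
    [[-0.8,0,0],[0,0,0],-1],
    [[0,0,0],[0,0,0],-1],
  ],
)

```text
clock: 12.25
tcp_pos: [0.4601, -0.248, 0.1267]
orientation: [-0.001, -0.004, 1.0, 0.001]
wrist_force: [0.0, -0.0, -0.4]
finger_gap: 0.0081
```

```bash
python3 st.py
python3 - <<'E'
from h import *
d=snap('side','side10');cv2.imwrite('pics/s10.png',cv2.resize(d['frame'][130:215,240:355][:,:,::-1],None,fx=6.5,fy=6.5,interpolation=cv2.INTER_CUBIC))
d=snap('top','top10');cv2.imwrite('pics/t10.png',cv2.resize(d['frame'][130:230,340:440][:,:,::-1],None,fx=6,fy=6,interpolation=cv2.INTER_CUBIC))
E
```

```text
12.25 [ 0.4601 -0.248   0.1267] jaw 90.44 z [-0.0028  0.0015 -1.    ] F [ 0.  -0.  -0.4] M [0.07 0.02 0.01] gap 0.0081 [-0.65  0.26 -0.25  1.06 -0.   -0.66]
```

View pics/s10.png

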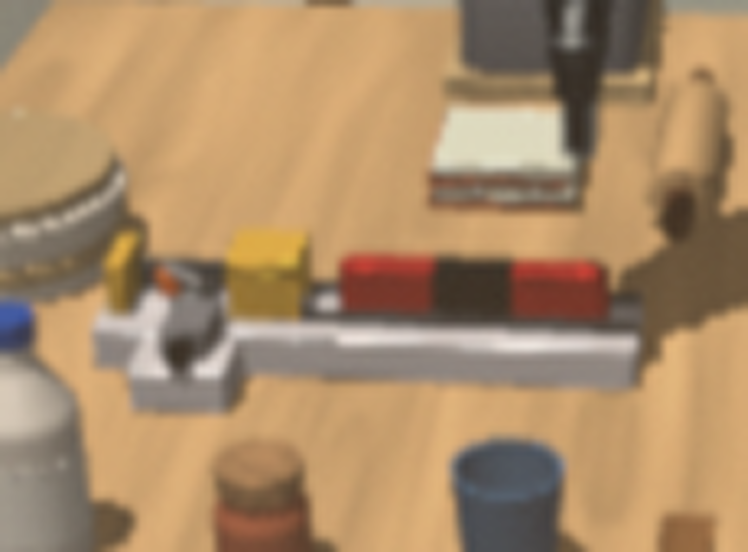

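View pics/t10.png

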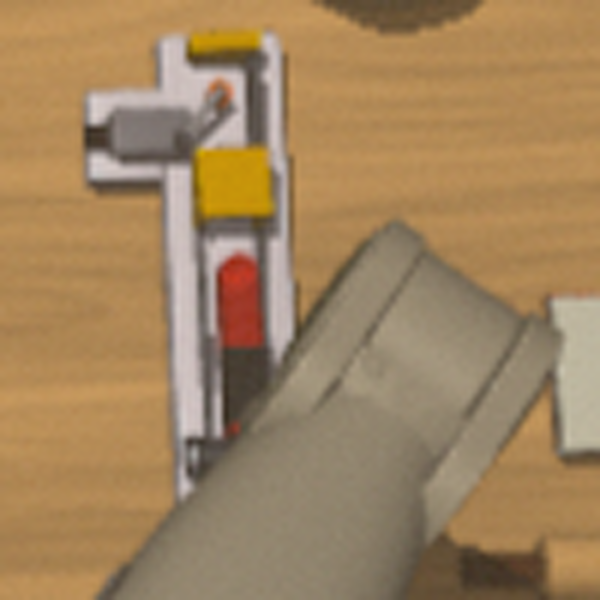

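The bar lies released in the trough: tip at (238,255) in the top zoom, bridge edge at 218, so about 20 mm short. Next I'll move behind its outer end with shut fingers, go down above wall height, and push.

>>> move_arm(
  commands=[
    [[-0.65,0,0],[0,0,0],-1],
    [[-0.65,0,0],[0,0,0],-1],
    [[0,0,0],[0,0,0],-1],
    [[0,0,-0.7],[0,0,0],-1],
    [[0,0,0],[0,0,0],-1],
  ],
)

```text
clock: 12.85
tcp_pos: [0.4112, -0.2482, 0.0966]
orientation: [-0.001, -0.005, 1.0, 0.001]
wrist_force: [-0.6, 0.4, -0.5]
finger_gap: 0.0001
```

>>> move_arm(
  commands=[
    [[0,0,-0.7],[0,0,0],-1],
    [[0,0,-0.5],[0,0,0],-1],
    [[0,0,0],[0,0,0],-1],
    [[0,0,0],[0,0,0],-1],
  ],
)

```text
clock: 13.25
tcp_pos: [0.4123, -0.2492, 0.0513]
orientation: [-0.0, -0.005, 1.0, 0.0]
wrist_force: [0.6, -0.4, 1.2]
finger_gap: -0.0002
```

```bash
python3 st.py
python3 - <<'E'
from h import *
d=snap('side','side11');cv2.imwrite('pics/s11.png',cv2.resize(d['frame'][130:215,240:355][:,:,::-1],None,fx=6.5,fy=6.5,interpolation=cv2.INTER_CUBIC))
E
```

```text
13.25 [ 0.4123 -0.2492  0.0513] jaw 90.56 z [-2.e-04  4.e-04 -1.e+00] F [ 0.6 -0.4  1.2] M [-0.02 -0.04  0.01] gap -0.0002 [-0.71  0.25 -0.46  0.85  0.   -0.72]
```

View pics/s11.png

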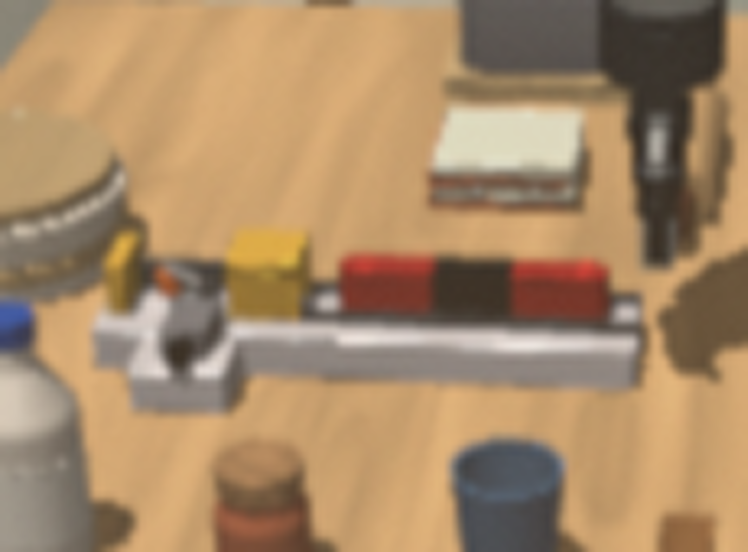

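Run:
```python
from chk import *
s=load('side11')
S=lambda p:((p[0]+.5)/6.5-.5+240,(p[1]+.5)/6.5-.5+130)
print('tip',ony(s,S((657,266)),-.235),ony(s,S((657,266)),-.249))
print('bar rear top/bottom',ony(s,S((607,264)),-.2365),ony(s,S((607,315)),-.2365),'front',ony(s,S((342,262)),-.2365))
```

```text
tip [ 0.41298718 -0.235       0.07419106] [ 0.41364288 -0.249       0.06705444]
bar rear top/bottom [ 0.44347599 -0.2365      0.07354531] [ 0.4432105  -0.2365      0.03839387] front [ 0.60727073 -0.2365      0.06824879]
```

The tip is at about 0.060 true. I'll lower 14 mm (tips about 0.046, above the 38 mm walls and below the bar's top at 62), then approach.

>>> move_arm(
  commands=[
    [[0,0,-0.2],[0,0,0],-1],
    [[0,0,-0.15],[0,0,0],-1],
    [[0,0,0],[0,0,0],-1],
    [[0.2,0,0],[0,0,0],-1],
    [[0.2,0,0],[0,0,0],-1],
  ],
)

```text
clock: 13.8
tcp_pos: [0.4283, -0.2493, 0.0371]
orientation: [0.0, -0.004, 1.0, -0.0]
wrist_force: [-0.1, -0.3, -0.3]
finger_gap: -0.0001
```

```bash
python3 st.py
python3 - <<'E'
from h import *
d=snap('side','side12');cv2.imwrite('pics/s12.png',cv2.resize(d['frame'][130:215,240:355][:,:,::-1],None,fx=6.5,fy=6.5,interpolation=cv2.INTER_CUBIC))
E
```

```text
13.8 [ 0.4283 -0.2493  0.0371] jaw 90.5 z [ 6.e-04 -3.e-04 -1.e+00] F [-0.1 -0.3 -0.3] M [ 0.02 -0.02 -0.02] gap -0.0001 [-0.69  0.29 -0.45  0.83  0.   -0.7 ]
```

View pics/s12.png

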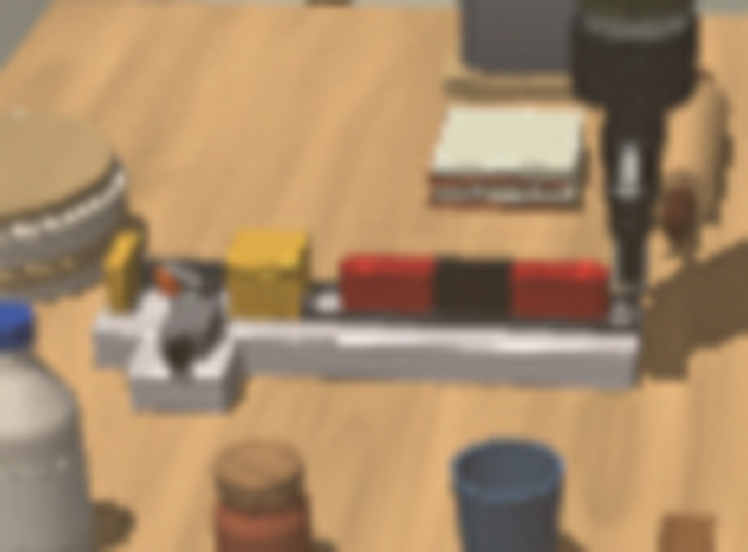

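>>> move_arm(
  commands=[
    [[0.15,0,0],[0,0,0],-1],
    [[0.2,0,0],[0,0,0],-1],
    [[0.25,0,0],[0,0,0],-1],
    [[0.25,0,0],[0,0,0],-1],
    [[0.15,0,0],[0,0,0],-1],
  ],
)

```text
clock: 14.35
tcp_pos: [0.469, -0.2492, 0.0368]
orientation: [0.0, -0.005, 1.0, -0.0]
wrist_force: [-2.0, -0.6, 0.5]
finger_gap: -0.0001
```

```bash
python3 st.py
python3 - <<'E'
from h import *
d=snap('side','side13');cv2.imwrite('pics/s13.png',cv2.resize(d['frame'][130:215,240:355][:,:,::-1],None,fx=6.5,fy=6.5,interpolation=cv2.INTER_CUBIC))
E
```

```text
14.35 [ 0.469  -0.2492  0.0368] jaw 90.56 z [ 7.e-04 -1.e-04 -1.e+00] F [-2.  -0.6  0.5] M [ 0.01  0.37 -0.03] gap -0.0001 [-0.64  0.35 -0.36  0.85  0.   -0.65]
```

View pics/s13.png

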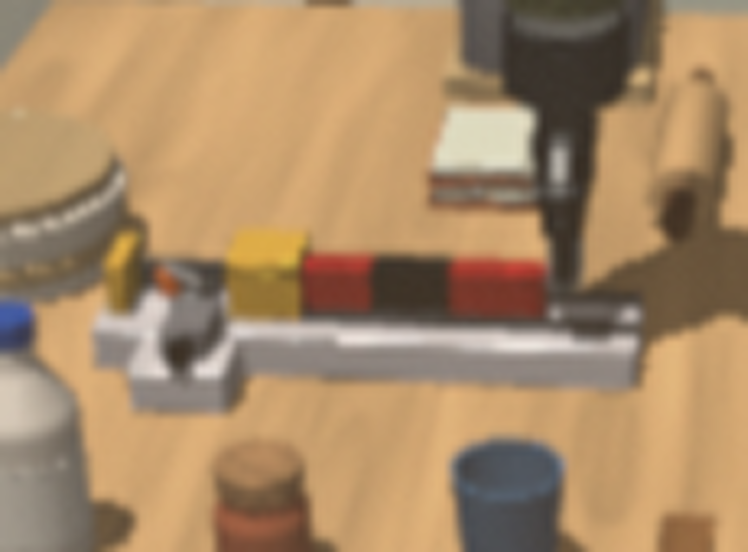

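The front has entered the bridge smoothly with about 2 N. Pushing on.

>>> move_arm(
  commands=[
    [[0.2,0,0],[0,0,0],-1],
    [[0.25,0,0],[0,0,0],-1],
    [[0.25,0,0],[0,0,0],-1],
    [[0.2,0,0],[0,0,0],-1],
    [[0.15,0,0],[0,0,0],-1],
  ],
)

```text
clock: 14.9
tcp_pos: [0.5105, -0.2491, 0.0367]
orientation: [0.0, -0.005, 1.0, 0.0]
wrist_force: [-2.3, -0.5, 0.1]
finger_gap: 0.0
```

>>> move_arm(
  commands=[
    [[0.15,0,0],[0,0,0],-1],
    [[0.2,0,0],[0,0,0],-1],
    [[0.2,0,0],[0,0,0],-1],
    [[0.1,0,0],[0,0,0],-1],
  ],
)

```text
clock: 15.3
tcp_pos: [0.5364, -0.2491, 0.0368]
orientation: [0.0, -0.005, 1.0, -0.0]
wrist_force: [-1.8, 0.7, -0.5]
finger_gap: 0.0001
```

```bash
python3 st.py
python3 - <<'E'
from h import *
d=snap('side','side14');cv2.imwrite('pics/s14.png',cv2.resize(d['frame'][130:215,240:355][:,:,::-1],None,fx=6.5,fy=6.5,interpolation=cv2.INTER_CUBIC))
E
```

```text
15.3 [ 0.5364 -0.2491  0.0368] jaw 90.54 z [ 3.e-04 -0.e+00 -1.e+00] F [-1.8  0.7 -0.5] M [-0.    0.37 -0.02] gap 0.0001 [-0.57  0.45 -0.2   0.91  0.   -0.58]
```

View pics/s14.png

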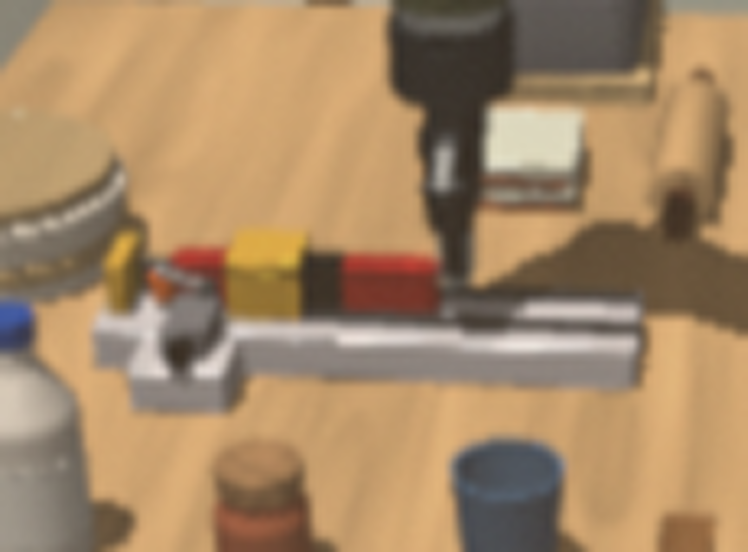

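>>> move_arm(
  commands=[
    [[0.12,0,0],[0,0,0],-1],
    [[0.12,0,0],[0,0,0],-1],
    [[0.12,0,0],[0,0,0],-1],
    [[0.08,0,0],[0,0,0],-1],
    [[0.05,0,0],[0,0,0],-1],
  ],
)

```text
clock: 15.85
tcp_pos: [0.5555, -0.2491, 0.0368]
orientation: [0.0, -0.005, 1.0, 0.0]
wrist_force: [-2.4, 0.7, 0.5]
finger_gap: 0.0001
```

>>> move_arm(
  commands=[
    [[0.05,0,0],[0,0,0],-1],
    [[0.05,0,0],[0,0,0],-1],
  ],
)

```text
clock: 16.05
tcp_pos: [0.5592, -0.2491, 0.0368]
orientation: [-0.0, -0.005, 1.0, 0.0]
wrist_force: [-2.0, -0.2, -0.9]
finger_gap: -0.0002
```

>>> move_arm(
  commands=[
    [[0.05,0,0],[0,0,0],-1],
    [[0.03,0,0],[0,0,0],-1],
  ],
)

```text
clock: 16.25
tcp_pos: [0.5619, -0.2491, 0.0368]
orientation: [-0.001, -0.005, 1.0, -0.0]
wrist_force: [-5.9, -0.1, 3.3]
finger_gap: -0.0002
```

>>> move_arm(
  commands=[
    [[0.03,0,0],[0,0,0],-1],
    [[0.03,0,0],[0,0,0],-1],
  ],
)

```text
clock: 16.45
tcp_pos: [0.5619, -0.249, 0.0367]
orientation: [-0.003, -0.004, 1.0, -0.0]
wrist_force: [-12.5, -1.2, 8.0]
finger_gap: 0.0001
```

The bar is at the stop: the force rose to 12.5 N with no further travel, at the predicted x. Now backing off, lifting clear and checking.

>>> move_arm(
  commands=[
    [[-0.2,0,0],[0,0,0],-1],
    [[-0.5,0,0],[0,0,0],-1],
    [[-0.5,0,0.3],[0,0,0],-1],
    [[-0.3,0,0.9],[0,0,0],-1],
    [[-0.3,0,0.9],[0,0,0],-1],
  ],
)

```text
clock: 16.95
tcp_pos: [0.492, -0.2487, 0.1211]
orientation: [-0.0, -0.005, 1.0, 0.001]
wrist_force: [0.5, -1.1, 0.7]
finger_gap: 0.0
```

>>> move_arm(
  commands=[
    [[-0.9,-0.4,0.9],[0,0,0],-1],
    [[-0.9,-0.8,0.5],[0,0,0],-1],
    [[0,-0.9,0],[0,0,0],-1],
    [[0,-0.9,0],[0,0,0],-1],
    [[0,0,0],[0,0,0],-1],
  ],
)

```text
clock: 17.45
tcp_pos: [0.4251, -0.3716, 0.1743]
orientation: [0.002, -0.003, 1.0, -0.002]
wrist_force: [0.3, 1.3, -0.8]
finger_gap: -0.0002
```

```bash
python3 st.py
python3 - <<'E'
from h import *
d=snap('side','side15');cv2.imwrite('pics/s15.png',cv2.resize(d['frame'][140:200,245:345][:,:,::-1],None,fx=7.5,fy=7.5,interpolation=cv2.INTER_CUBIC))
d=snap('top','top15');cv2.imwrite('pics/t15.png',cv2.resize(d['frame'][125:230,340:420][:,:,::-1],None,fx=5.5,fy=5.5,interpolation=cv2.INTER_CUBIC))
E
```

```text
17.45 [ 0.4251 -0.3716  0.1743] jaw 90.3 z [ 0.0034 -0.004  -1.    ] F [ 0.3  1.3 -0.8] M [ 0.06 -0.01 -0.03] gap -0.0002 [-0.86  0.3  -0.07  1.19  0.   -0.87]
```

View pics/s15.png

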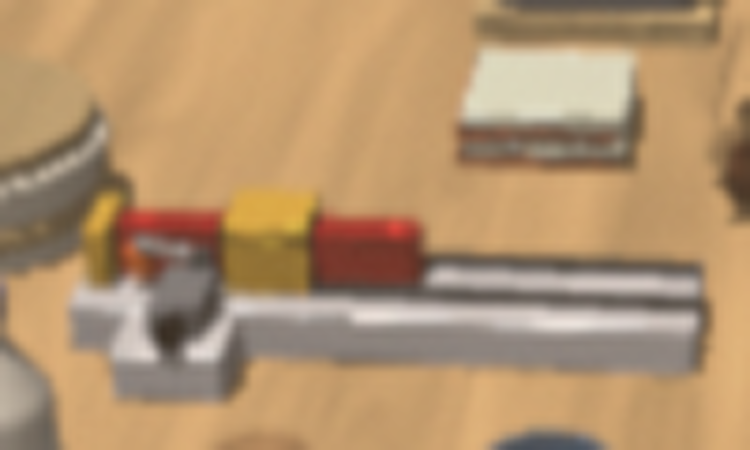

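View pics/t15.png

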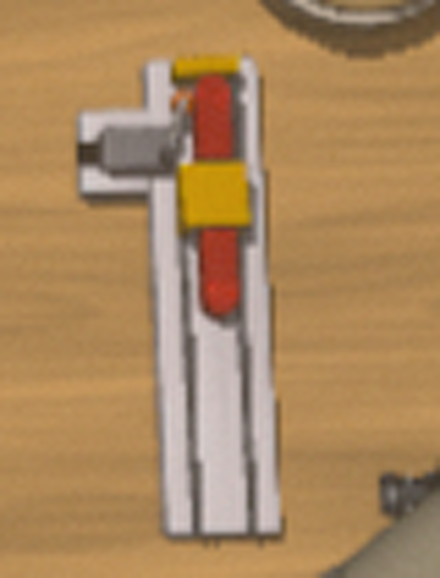

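View pics/top15.png

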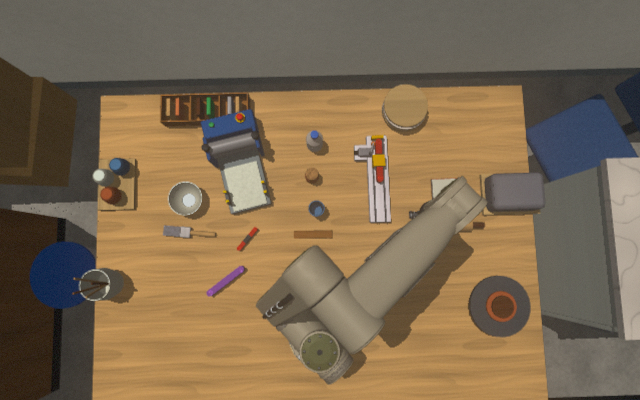

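The bar sits in the bridge, its front tip against the yellow stop (215,75) and its outer end at (221,318). The orange roller is swung aside at (180,100). I'll do a numeric check of the end position and the bystanders, then hand in.

Run:
```python
from h import *
t=load('top15');t0=load('top0');s=load('side15');s0=load('side0')
Z=lambda p:((p[0]+.5)/5.5-.5+340,(p[1]+.5)/5.5-.5+125)
print('outer end',onz(t,Z((221,316)),.062),'front',onz(t,Z((213,76)),.062),'bridge edge',onz(t,Z((215,226)),.072))
df=(np.abs(t['frame'].astype(int)-t0['frame']).max(2)>40)
for n,(x,y,w,h) in dict(jar=(300,165,26,22),cup=(305,200,24,22),glaze=(302,125,26,32),strip=(290,228,45,14),bowl=(165,180,40,38),brush=(160,224,58,16)).items(): print(n,df[y:y+h,x:x+w].sum())
df=(np.abs(s['frame'].astype(int)-s0['frame']).max(2)>40)
print('tiles side',df[142:165,300:332].sum(),'pin side',df[138:170,336:356].sum())
job.hand_in()
```

```text
outer end [ 0.57008289 -0.24961701  0.062     ] front [ 0.73990012 -0.25142511  0.062     ] bridge edge [ 0.6313656  -0.24676302  0.072     ]
jar 0
cup 0
glaze 0
strip 0
bowl 0
brush 0
tiles side 0 pin side 120
the job is handed in; nothing more can be done
```

The red lock bar is in the keeper, fully home against the stop, and the job is handed in at about 17.5 s of the 54 s.

- **Lift:** I gripped the bar at its black band and lifted it straight up out of both brackets. Both ends rose together.
- **Laying:** I lowered it level into the open trough until it touched the floor, and let go about 20 mm short of the bridge.
- **Sliding home:** I pushed it by its outer end with shut fingers, using about 2 N. It stopped with 12.5 N at the predicted place, and the arm then backed off clear.

**Last checks:**
- **Bar:** its ends measure x = 0.570 and 0.740, so it is 170 mm long as it should be. The outer end is 61 mm from the bridge (60 mm expected).
- **Switch:** in both views the roller is swung aside against the bar. I did not measure its angle.
- **Bystanders:** the jar, cup, glaze bottle, strip, bowl, brush and tiles show no change from the first pictures.

**What disagreed or stayed open:**
- **Reported height:** the arm's reported TCP height read about 27 mm lower than the cameras showed. My first close, made as a test, shut on nothing just above the bar. I used camera heights and contact force from then on.
- **Rolling pin:** the image check around it showed 120 changed pixels. I think this is the arm being in a different place in the view, because the arm never went near the pin. I did not confirm that before handing in.

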